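# Clear the sample stand into the scrap bin

### The job

Clear the spent iron samples off the stand: swing the side lever over to drop the gate fully, then slide the heavy blocks along the stone top (never lift them) so that they tip over the edge into the blue bin. When all the blocks are in, pull the scraper out of its holder and sweep every loose chip off the stand into the bin with it. Last, put the scraper back upright in its holder, fully home, and swing the lever back to shut the gate; leave the bottles where they stand.

Things in the scene. Friction and masses are not known exactly. Their poses are not given: they have to be found in the camera images.
- stand: fixed stand, pale stone top 255 (x) x 400 mm (y), 170 mm above the bench. Origin on the bench under the top's centre; x points away from the robot, y to its left, to the bin. A bead 8 mm wide, 12 mm high runs along each long side (clear within 119 mm of the centre line); the end y = -0.2 m is open, the end y = +0.2 m has the drop gate
- stand_edge (a point): middle of the upper edge of the stone top at the gate end; what passes it falls into the bin once the gate is down
- gate (a joint): drop gate at the stand's bin end: a plate hinged along that edge, 7 mm below the top face, turned by the side lever (one rigid piece). 0 = shut: plate upright, 39 mm above the stone; 2.44 rad = fully open: plate slopes down into the bin at 50 degrees. Friction (0.25 N m) holds it wherever it is left. Starts shut or nearly so
- lever_ball (a point): centre of the black ball, 22 mm across, on the end of the gate's lever, a 10 mm rod on the robot's side of the stand, 110 mm from the hinge axis. Gate shut: lever leans 65 degrees from upright away from the bin; fully open: 75 degrees toward the bin. It moves in an upright plane 24 mm outside the stand's front side
- gate_axis (a point): the point of the gate's hinge axis in the lever's plane (the lever's foot); axes as the stand's; the hinge axis runs along x
- bin: open blue steel scrap bin, outside 250 (x) x 215 (y) x 140 mm high, walls and floor 4 mm; fixed on the bench 14 mm from the gate end of the stand, rim 30 mm below the stone top. Origin: centre of its underside, axes as the stand's
- holder: grey upright scraper holder fixed on the bench: a slot 156 mm long (its x) and 19 mm wide (its y) with flared long sides, mouth about 68 mm and floor 6 mm above the bench, on a 186 x 70 mm foot. Origin: centre of its underside
- scraper_c (a point): middle of the scraper, 75 mm above its lower edge and below its top: yellow blade 140 mm wide (its x), 12 mm thick (y), 48 mm high; black handle above it, 28 (x) x 18 mm (y), bare from 10 mm below to 75 mm above this point. 0.16 kg. Starts upright in the holder, handle up, axes parallel to the holder's, lower edge 6 mm above the bench
- block_a_c (a point): centre of a dark iron sample block with three drilled holes in the top, 84 x 54 x 38 mm (x, y, height), about 1.2 kg, standing flat on the stone top; axes along its sides, z up. May be absent
- block_b_c (a point): centre of a dark iron sample block with two drilled holes in the top, 80 x 52 x 42 mm (x, y, height), about 1.2 kg, standing flat on the stone top; axes along its sides, z up. May be absent
- block_c_c (a point): centre of a dark iron sample block with one large drilled hole in the top, 84 x 50 x 36 mm (x, y, height), about 1.2 kg, standing flat on the stone top; axes along its sides, z up. May be absent
- block_d_c (a point): centre of a dark iron sample block with four small drilled holes in the top, 78 x 54 x 38 mm (x, y, height), about 1.2 kg, standing flat on the stone top; axes along its sides, z up. May be absent
- chip_0_c (a point): centre of a loose iron chip, 36 mm across, 14 mm high, five-sided, 25 g, lying on the stone top near the end away from the bin. May be absent
- chip_1_c (a point): centre of a loose iron chip, 32 mm across, 15 mm high, six-sided, 25 g, lying on the stone top near the end away from the bin. May be absent
- chip_2_c (a point): centre of a loose iron chip, 36 mm across, 14 mm high, four-sided, 25 g, lying on the stone top near the end away from the bin. May be absent
- chip_3_c (a point): centre of a loose iron chip, 34 mm across, 16 mm high, five-sided, 25 g, lying on the stone top near the end away from the bin. May be absent
- brown_c (a point): centre of a brown reagent bottle, 58 mm across, 106 mm high, loose bystander on the bench
- blue_c (a point): centre of a white reagent bottle with a blue cap, 48 mm across, 89 mm high, loose bystander on the bench

How it is judged (in metres and radians):
On the way, in this order (a step that is already met when the one before it is completed fails the run):
1. the gate is dropped fully open (value of joint gate above 2.2 rad), for 0.2 s.
2. all the blocks lie in the bin (x of block_a_c in the frame of bin between -0.122 and 0.122 m and y of block_a_c in the frame of bin between -0.104 and 0.104 m and z of each of block_a_c, block_b_c, block_c_c, block_d_c in the frame of bin below 0.132 m and x of block_b_c in the frame of bin between -0.122 and 0.122 m and y of block_b_c in the frame of bin between -0.104 and 0.104 m and x of block_c_c in the frame of bin between -0.122 and 0.122 m and y of block_c_c in the frame of bin between -0.104 and 0.104 m and x of block_d_c in the frame of bin between -0.122 and 0.122 m and y of block_d_c in the frame of bin between -0.104 and 0.104 m), for 0.2 s.
3. the scraper pushes against a chip ((contact force between scraper and chip_0 above 0.02 N or contact force between scraper and chip_1 above 0.02 N or contact force between scraper and chip_2 above 0.02 N or contact force between scraper and chip_3 above 0.02 N)).
4. all the chips lie in the bin (x of chip_0_c in the frame of bin between -0.122 and 0.122 m and y of chip_0_c in the frame of bin between -0.104 and 0.104 m and z of each of chip_0_c, chip_1_c, chip_2_c, chip_3_c in the frame of bin below 0.132 m and x of chip_1_c in the frame of bin between -0.122 and 0.122 m and y of chip_1_c in the frame of bin between -0.104 and 0.104 m and x of chip_2_c in the frame of bin between -0.122 and 0.122 m and y of chip_2_c in the frame of bin between -0.104 and 0.104 m and x of chip_3_c in the frame of bin between -0.122 and 0.122 m and y of chip_3_c in the frame of bin between -0.104 and 0.104 m), for 0.2 s.
At the end, for the whole second after the job is handed in: All blocks and chips: centre inside the bin, below its rim. Scraper in its holder: centre within 15 mm along, 20 mm across the slot, under 91 mm above the bench (10 mm off fully home), within 0.25 rad of upright. Gate shut to under 0.25 rad. All at rest (all of step 2 and all of step 4 and x of scraper_c in the frame of holder between -0.015 and 0.015 m and y of scraper_c in the frame of holder between -0.02 and 0.02 m and z of scraper_c in the frame of holder below 0.091 m and angle between scraper_c's own z axis and vertical below 0.25 rad and linear speed of each of block_a, block_b, block_c, block_d, chip_0, chip_1, chip_2, chip_3, scraper below 0.03 m/s and value of joint gate below 0.25 rad); the robot touches nothing.
It fails at once if a block is lifted more than 25 mm off the stone top (z of any of block_a_c, block_d_c in the frame of stand above 0.214 m or z of block_b_c in the frame of stand above 0.216 m or z of block_c_c in the frame of stand above 0.213 m).
It fails at once if a bottle is pushed more than 30 mm aside or knocked over (distance of any of brown_c, blue_c from where it was at the start of the episode above 0.03 m or angle between any of brown_c, blue_c's own z axis and vertical above 0.5 rad).
Of block_a, block_b, block_c, block_d only 2 to 4 are there at a start; the rules pass over those that are not, and their reading is None.
Of chip_0, chip_1, chip_2, chip_3 only 2 to 4 are there at a start; the rules pass over those that are not, and their reading is None.
At some moment in a run one of block_a, block_b, block_c, block_d may be knocked a few centimetres aside while the robot is not near it.
It also fails if it takes over 208 s, if anything falls off the work surface, if the arm or the gripper's body presses on something with over 40 N, if the wrist force passes 120 N, or if a joint passes its speed limit or range.

### The arm

A 6-joint arm with a two-finger parallel gripper is mounted at the origin on a cart in front of the work surface, level with it; the furniture and walls round the work are solid. World frame = base frame: x ahead of the robot, y to its left, z up, the work surface at z = 0. Lengths are in m, angles in degrees, forces in N, time in s.
With the tool pointing down it reaches from about 0.275 to 0.75 m from the base axis. Payload 10.2 kg.
Tool frame: the origin (TCP) lies at the very end of the fingers, on their centre line; the grasp point (between the pads) lies 19 mm behind it; x points along the fingers, z is the direction in which the jaws open and shut, and the axes are right-handed (so a half turn about x gives the same grasp; the last joint's range is limited). The gripper opens to 88 mm and grips with 3 to 60 N. Pads are 18 mm wide; open, the fingers measure 123 mm over their backs; the gripper's body (75 mm by 187 mm) begins 45 mm behind the grasp point.
Start: joints at [-81.211, 17.928, 85.812, -0, 76.261, -12.8], TCP at [0.193, -0.488, 0.239] pointing down, gripper open.
Joint ranges: [-168.41, 168.41], [-55.51, 124.54], [10.69, 146.95], [-70.63, 250.63], [1, 178], [-165.06, 165.06]. Speed limits (degrees/s): [136.94, 136.94, 172.46, 180, 180, 180].

### API

Orientations are given as a 3x3 rotation matrix whose columns are the frame's x, y, z axes.
In Python, from plant import manip gives the robot as it stands. The module is installed in compiled form; this text tells all that it offers.
- The arm moves only by the tool jog_arm, never from a script. Its argument "motion" is one flat list of numbers, 6 for each row, row after row: the shift along the world's x, y, z in mm, then the turn, a rotation vector about the world's x, y, z in degrees. In form: [tx, ty, tz, wx, wy, wz, tx, ty, tz, wx, wy, wz, ...]. A call has 1 to 5 rows; each row shifts and turns the pose as measured when the row begins; what a row does not reach is not made up. A row lasts 1/10 s, in which the tool goes at most 50 mm and 8.59 degrees, less where a joint would pass 70% of its speed; a pose out of reach is approached as far as the arm can. A call is refused whole if a number of a shift passes 50 or a number of a turn 8.59, either way. A call with a gripper value outside its range is refused whole. "gripper" is the closure in counts, from 0 (fully open) to 255 (shut), set as the call begins (left out, the last holds). The fingers move at their own pace and stop on an object; "squeeze" is the grip in N (left out, the last holds). Time passes only in rows, so rows that do not move let the fingers close. It gives the time, the measured TCP pose, the force and the opening at its end, in the units of the state.
- manip.get_obs(): the state, without advancing time (a new reading comes with each control period).
- manip.get_image(name): name is "scene" or "top" or "wrist"; returns the picture (400x640x3 uint8, red, green, blue); there is no depth.
- manip.calibration(name): a dict with "mtx" (3x3 intrinsics, pixels), "view" (4x4, takes a point from world to camera coordinates). Camera axes: x right, y down, z forward; pixel columns grow to the right and rows downward; lengths in m; the calibration is good to about 2 mm. The wrist camera is an equidistant fisheye: a pixel r from the principal point sees the ray r / f radians off the axis. A picture is of the moment at which its call begins: read the wrist's pose just before it. calibration takes no time and is no camera call; for the wrist camera it gives the pose at the moment of the call.
- manip.finish_job(): hands the job in, once; it reports no verdict.
The state is a dict: "time": time; "joint_pos": joint angles; "qvel": joint speeds; "effort": joint torques, N m; "ee_pos": TCP position; "tcp_rot": TCP orientation; "contact_force": force on the tool from outside, world axes, zero at the start; "torque": the same for the moment, N m; "gripper_width": finger opening in m.
Only numpy, scipy, OpenCV 4.12 (cv2) and the standard library are available. Lean on these libraries where they do the work, as an engineer would, in place of code of your own. Each camera call takes 0.05 s, during which the arm holds its last target. There are 200 camera calls.

## Working session

There is one attempt and no reset: what is moved stays moved. The work goes in short steps, Python scripts to look and compute and a tool call to move; the robot and the scene stay as the last step left them, time stands still between calls to the robot, and variables do not carry over. Pictures are saved under pics/ and viewed, about 12 in all and at most 16, crops included, and the job is handed in when it is done.

Besides the shell and the picture viewer there is one more tool, called after "Emit:" by a JSON object that holds its "op" and its "data", one argument or row to a line. jog_arm: Moves the arm, as the interface text tells. Its arguments: {"type":"object","properties":{"motion":{"type":"array"},"gripper":{"type":"number"},"squeeze":{"type":"number"}},"required":["motion"]}

```bash
mkdir -p pics
cat > h.py <<'E'
import numpy as np, cv2
from plant import manip
def save(n,f,crop=None,s=1):
    im=manip.get_image(n); cv2.imwrite('pics/raw_'+f,im[:,:,::-1])
    o=im
    if crop: o=im[crop[1]:crop[3],crop[0]:crop[2]]
    if s!=1: o=cv2.resize(o,None,fx=s,fy=s,interpolation=cv2.INTER_CUBIC)
    cv2.imwrite('pics/'+f,o[:,:,::-1]); return im
def ray(n,u,v):
    c=manip.calibration(n);K=np.array(c['mtx']);V=np.array(c['view'])
    d=np.linalg.inv(K)@[u,v,1]; R=V[:3,:3]; return -R.T@V[:3,3], R.T@d
def onz(n,u,v,z):
    o,d=ray(n,u,v); return o+d*(z-o[2])/d[2]
def proj(n,p):
    c=manip.calibration(n);V=np.array(c['view']);q=np.array(c['mtx'])@(V[:3,:3]@np.array(p)+V[:3,3]);return q[:2]/q[2]
E
python3 - <<'E'
from h import *
np.set_printoptions(precision=3,suppress=True)
save('top','t0.png',s=1.25);save('scene','s0.png',s=1.25)
for n in('top','scene'):
    c=manip.calibration(n);print(n,c['mtx'],np.array(c['view']))
print(manip.get_obs())
E
```

```text
top [[387.852   0.    317.225]
 [  0.    387.852 200.413]
 [  0.      0.      1.   ]] [[-0.001 -1.     0.005  0.085]
 [-0.985 -0.    -0.173  0.536]
 [ 0.173 -0.005 -0.985  1.088]
 [ 0.     0.     0.     1.   ]]
scene [[397.72    0.    320.66 ]
 [  0.    397.72  199.621]
 [  0.      0.      1.   ]] [[-0.651 -0.759 -0.006  0.424]
 [-0.306  0.27  -0.913  0.28 ]
 [ 0.695 -0.593 -0.408  0.96 ]
 [ 0.     0.     0.     1.   ]]
{'time': 0.1, 'joint_pos': array([-81.212,  17.956,  85.848,  -0.003,  76.261, -12.8  ]), 'qvel': array([-0.024, -0.141, -0.157,  0.049, -0.095,  0.007]), 'effort': array([  0.002, -40.281, -25.265,   0.07 ,   0.034,  -0.   ]), 'ee_pos': array([ 0.193, -0.488,  0.238]), 'tcp_rot': array([[-0.   ,  0.93 ,  0.368],
       [ 0.001,  0.368, -0.93 ],
       [-1.   ,  0.   , -0.001]]), 'contact_force': array([ 0.134, -0.376,  0.835]), 'torque': array([ 0.004, -0.031, -0.051]), 'gripper_width': 0.0879762720940638}
```

View pics/t0.png

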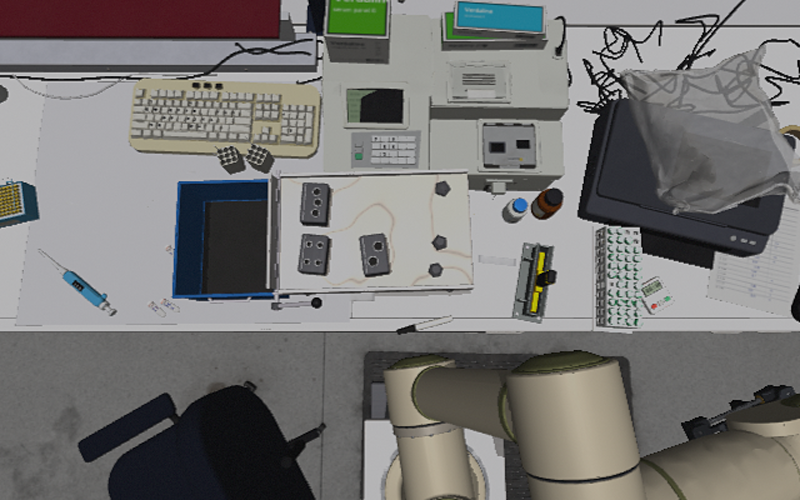

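View pics/s0.png

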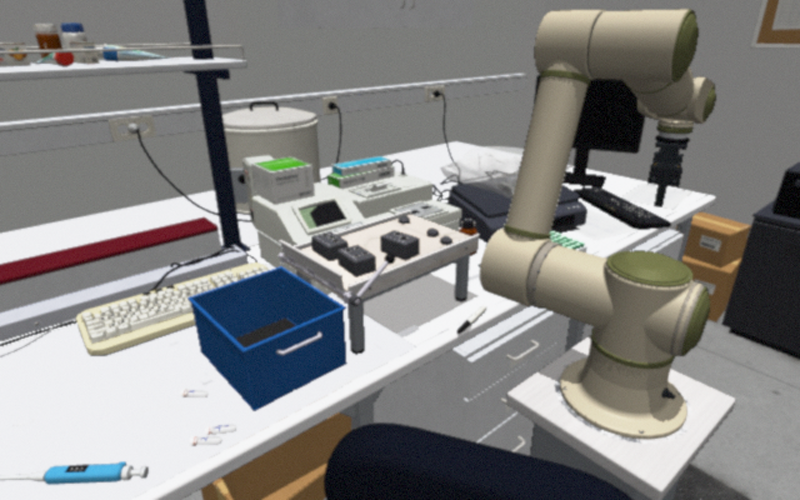

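The top view shows blocks a (3 holes, ~(314,204)), d (4 holes, ~(313,254)) and b (2 holes, ~(374,254)). The chips are at (443,188), (439,242) and (435,270), the lever ball is at (316,302), and the scraper is in its holder at ~(538,280). All pixels are at 1.25x.

Run:
```python
from h import *
np.set_printoptions(precision=4,suppress=True)
im=cv2.imread('pics/raw_t0.png')[:,:,::-1]
cv2.imwrite('pics/t0c.png',cv2.resize(im[125:270,130:460],None,fx=2.4,fy=2.4,interpolation=cv2.INTER_CUBIC)[:,:,::-1])
g=im.max(2)
m=((g<125)).astype(np.uint8)
m[:, :224]=0; m[:141]=0; m[229:]=0; m[:,378:]=0
n,l,s,c=cv2.connectedComponentsWithStats(m)
for i in range(1,n):
    if s[i,4]>20: 
        r=cv2.minAreaRect(np.argwhere(l==i)[:,::-1].astype(np.float32))
        z=.208 if s[i,4]>300 else .185
        print(s[i],c[i],r, onz('top',*r[0],z), onz('top',*c[i],z))
hsv=cv2.cvtColor(im.copy(),cv2.COLOR_RGB2HSV)
for nm,m in(('yellow',(abs(hsv[:,:,0].astype(int)-28)<6)&(hsv[:,:,1]>150)),('blue',(abs(hsv[:,:,0].astype(int)-107)<8)&(hsv[:,:,1]>180))):
    n,l,s,c=cv2.connectedComponentsWithStats(m.astype(np.uint8))
    for i in range(1,n):
        if s[i,4]>60: print(nm,s[i],c[i],cv2.minAreaRect(np.argwhere(l==i)[:,::-1].astype(np.float32)))
```

```text
[224 141  62   2  65] [253.1385 141.0462] ((254.5, 141.5), (1.0, 61.0), 90.0) [0.6689 0.2506 0.185 ] [0.6702 0.2542 0.185 ]
[374 141   4  11  36] [375.8333 145.6667] ((375.5, 146.0), (10.0, 3.0), 90.0) [ 0.6569 -0.0675  0.185 ] [ 0.6578 -0.0684  0.185 ]
[348 145  13  12 117] [353.3077 150.4188] ((354.0, 150.5), (12.0, 11.0), 0.0) [ 0.6445 -0.0107  0.185 ] [ 0.6448 -0.0089  0.185 ]
[240 146  26  36 779] [252.1104 163.3633] ((252.05738830566406, 163.36886596679688), (23.90143394470215, 34.765724182128906), 5.19442892074585) [0.6032 0.2515 0.208 ] [0.6032 0.2514 0.208 ]
[238 187  27  34 725] [251.3559 203.5434] ((251.1365203857422, 203.339599609375), (24.06929588317871, 32.540287017822266), 6.709836959838867) [0.5002 0.2509 0.208 ] [0.4997 0.2503 0.208 ]
[287 187  26  35 686] [299.5729 203.984 ] ((299.6076965332031, 203.86154174804688), (33.86148452758789, 21.830114364624023), 82.87498474121094) [0.4989 0.1299 0.208 ] [0.4986 0.13   0.208 ]
[345 188  12  12 104] [351.2019 193.7404] ((351.75, 193.74998474121094), (10.60660171508789, 11.31370735168457), 45.0) [ 0.5291 -0.0029  0.185 ] [ 0.5291 -0.0015  0.185 ]
[343 210  12  12 105] [348.1333 215.7048] ((348.2500305175781, 215.75003051757812), (11.31370735168457, 10.60660171508789), 45.0) [0.472  0.0069 0.185 ] [0.4722 0.0072 0.185 ]
yellow [429 202   7  20  87] [432.1264 210.5172] ((432.0, 211.5), (19.0, 6.0), 90.0)
yellow [424 228  10  22 105] [428.2286 238.0286] ((428.66217041015625, 238.52700805664062), (6.411561012268066, 21.207469940185547), 9.462321281433105)
blue [138 144  81  96 656] [167.1997 195.4299] ((176.89926147460938, 191.36831665039062), (94.65476989746094, 80.00059509277344), 88.60282135009766)
blue [411 159  10  10  72] [415.7361 163.2639] ((415.5, 163.5), (9.0, 9.0), 90.0)
```

View pics/t0c.png

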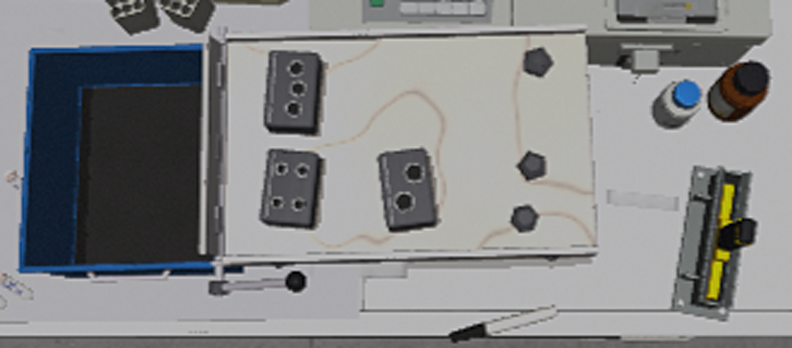

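The crop (2.4x, offset (130,125)) shows the stone corners near (222,36), (586,31), (596,252) and (224,264). The lever ball is at (296,282), its foot at (218,288), and the yellow blade ends are at (733,185) and (712,300). Next I compute poses from these.

Run:
```python
from h import *
np.set_printoptions(precision=4,suppress=True)
P=lambda a,z:onz('top',130+a[0]/2.4,125+a[1]/2.4,z)
for nm,a,z in [('TL',(222,36),.182),('TR',(586,31),.182),('BR',(596,250),.182),('BL',(224,260),.182),('ball',(296,282),.2095),('foot',(218,288),.163),
 ('blade1',(733,185),.054),('blade2',(712,300),.054),('handletop',(742,232),.156),
 ('binTL',(31,50),.14),('binBL',(22,270),.14),('binBR',(220,268),.14),('brown',(752,75),.106),('blue',(686,94),.089)]: print(nm,P(a,z))
# ball by two views
im=cv2.imread('pics/raw_s0.png')
print(proj('scene',P((296,282),.2095)), proj('scene',P((586,31),.182)),proj('scene',P((218,288),.163)))
cv2.imwrite('pics/s0c.png',cv2.resize(im[150:260,200:420],None,fx=3.5,fy=3.5,interpolation=cv2.INTER_CUBIC))
```

```text
TL [0.674  0.3356 0.182 ]
TR [ 0.6801 -0.065   0.182 ]
BR [ 0.4381 -0.0693  0.182 ]
BL [0.4277 0.3233 0.182 ]
ball [0.4027 0.2425 0.2095]
foot [0.3995 0.333  0.163 ]
blade1 [ 0.5297 -0.2585  0.054 ]
blade2 [ 0.3914 -0.2261  0.054 ]
handletop [ 0.4603 -0.2334  0.156 ]
binTL [0.6714 0.5631 0.14  ]
binBL [0.4206 0.5538 0.14  ]
binBR [0.4227 0.3373 0.14  ]
brown [ 0.6524 -0.2716  0.106 ]
blue [ 0.6339 -0.1972  0.089 ]
[311.3132 211.994 ] [329.0019 167.9433] [283.8943 240.1928]
```

View pics/s0c.png

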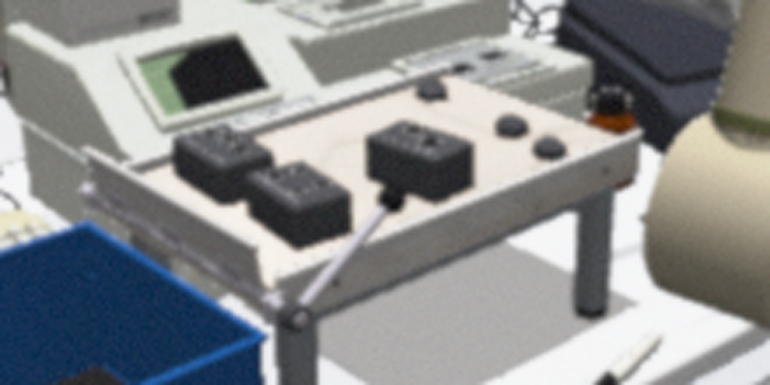

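Run:
```python
from h import *
np.set_printoptions(precision=4,suppress=True)
def tri(u1,u2):
    o1,d1=ray('top',*u1);o2,d2=ray('scene',*u2)
    A=[];b=[]
    M=np.zeros((3,3));v=np.zeros(3)
    for o,d in((o1,d1),(o2,d2)):
        d=d/np.linalg.norm(d);Q=np.eye(3)-np.outer(d,d);M+=Q;v+=Q@o
    p=np.linalg.solve(M,v);return p,[np.linalg.norm(np.cross(p-o,d/np.linalg.norm(d))) for o,d in((o1,d1),(o2,d2))]
T=lambda a:(130+a[0]/2.4,125+a[1]/2.4)
S=lambda a:(200+a[0]/3.5,150+a[1]/3.5)
print(tri(T((296,282)),S((390,198))),tri(T((218,288)),S((298,316))))
b,f=tri(T((296,282)),S((390,198)))[0],tri(T((218,288)),S((298,316)))[0]
print(b-f,np.linalg.norm(b-f),np.degrees(np.arctan2(f[1]-b[1],b[2]-f[2])))
# machine heights: keypad box front edge right corner
for z in(.18,.25,.3): print(proj('scene',(.69,.1,z)),proj('top',(.69,.1,z)))
```

```text
(array([0.4024, 0.2409, 0.2241]), [np.float64(0.000942742905609549), np.float64(0.000942742905609308)]) (array([0.3984, 0.3318, 0.1631]), [np.float64(0.0015166325515554651), np.float64(0.0015166325515555286)])
[ 0.004  -0.0909  0.0611] 0.10959188872394635 56.0939171016427
[289.4843 178.9449] [311.8126 134.542 ]
[288.6531 158.5896] [311.5713 124.9307]
[288.0362 143.4845] [311.3766 117.1747]
```

Emit:
{"op": "jog_arm", "data": {
  "motion": [0,0,40,0,0,0,10,40,20,0,0,0],
  "gripper": 140,
  "squeeze": 20
}}

```text
time: 0.3
ee_pos: [0.2021, -0.4484, 0.2959]
tcp_rot: [[-0.002, 0.931, 0.365], [0.009, 0.365, -0.931], [-1.0, 0.002, -0.009]]
contact_force: [0.9, 0.8, 0.5]
gripper_width: 0.0743
```

Emit:
{"op": "jog_arm", "data": {
  "motion": [30,40,0,0,0,8.5,30,40,0,0,0,8.5,30,40,0,0,0,8.5,30,40,0,0,0,8.5,30,40,0,0,0,8.5]
}}

```text
time: 0.8
ee_pos: [0.3508, -0.2455, 0.2975]
tcp_rot: [[-0.005, 0.431, 0.902], [0.003, 0.902, -0.431], [-1.0, 0.001, -0.005]]
contact_force: [1.0, -0.8, 0.0]
gripper_width: 0.0397
```

Emit:
{"op": "jog_arm", "data": {
  "motion": [8,49,0,0,0,8.5,8,49,0,0,0,8.5,8,49,0,0,0,8.5,8,49,0,0,0,0,8,49,0,0,0,0]
}}

```text
time: 1.3
ee_pos: [0.3902, 0.0013, 0.2964]
tcp_rot: [[-0.007, -0.009, 1.0], [0.002, 1.0, 0.009], [-1.0, 0.002, -0.007]]
contact_force: [1.4, -1.4, 0.1]
gripper_width: 0.0399
```

Emit:
{"op": "jog_arm", "data": {
  "motion": [2,48,0,0,0,0.3,2,48,0,0,0,0.3,3,48,0,0,0,0.2,3,48,0,0,0,0,2,48,0,0,0,0]
}}

```text
time: 1.8
ee_pos: [0.4, 0.2513, 0.296]
tcp_rot: [[-0.007, -0.024, 1.0], [0.002, 1.0, 0.024], [-1.0, 0.002, -0.006]]
contact_force: [0.6, -0.5, 0.9]
gripper_width: 0.0397
```

Run:
```python
from h import *
save('wrist','w1.png',s=1.25);save('scene','s1.png',(200,120,420,260),3.5)
c=manip.calibration('wrist');print(c['mtx'],np.round(c['view'],3));print(manip.get_obs()['ee_pos'])
```

```text
[[309.70691629   0.         318.5958569 ]
 [  0.         309.70691629 201.12081457]
 [  0.           0.           1.        ]] [[ 1.     0.029 -0.008 -0.404]
 [ 0.03  -0.959  0.28   0.176]
 [ 0.001 -0.281 -0.96   0.516]
 [ 0.     0.     0.     1.   ]]
[0.3993977  0.25342768 0.29541798]
```

View pics/w1.png

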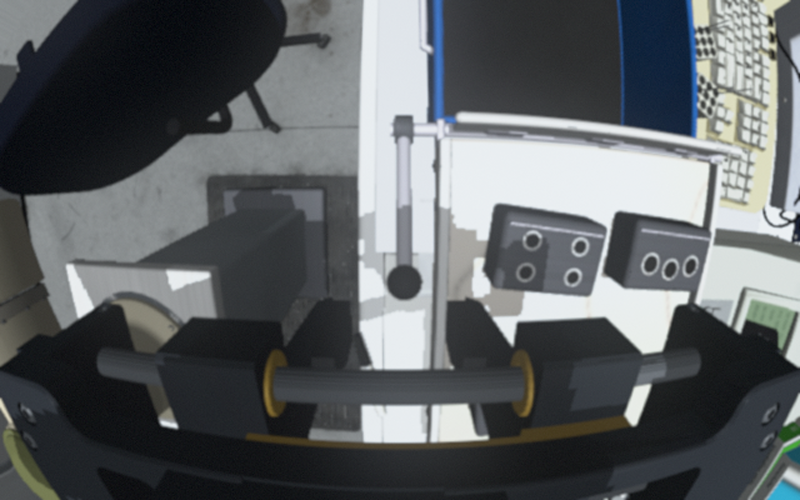

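The wrist view shows the ball at (404,282), centred between the fingers, with the lever foot at (403,128) and blocks d and a on the right. Lowering onto the ball.

Emit:
{"op": "jog_arm", "data": {
  "motion": [3,-12,-20,0,0,0,0,0,-30,0,0,0,0,0,-33,0,0,0]
}}

```text
time: 2.2
ee_pos: [0.4033, 0.2421, 0.2127]
tcp_rot: [[-0.001, -0.034, 0.999], [0.004, 0.999, 0.034], [-1.0, 0.004, -0.001]]
contact_force: [1.5, -0.1, -0.1]
gripper_width: 0.0395
```

Emit:
{"op": "jog_arm", "data": {
  "motion": [0,0,0,0,0,0,0,0,0,0,0,0,0,0,0,0,0,0,0,0,0,0,0,0],
  "gripper": 255,
  "squeeze": 20
}}

```text
time: 2.6
ee_pos: [0.4031, 0.2417, 0.2123]
tcp_rot: [[-0.005, -0.032, 0.999], [0.006, 0.999, 0.032], [-1.0, 0.006, -0.004]]
contact_force: [-2.1, 7.1, -8.8]
gripper_width: 0.0204
```

Emit:
{"op": "jog_arm", "data": {
  "motion": [-0.5,16.2,18.9,0,0,0,-0.7,20,14.9,0,0,0,-0.8,22.8,9.9,0,0,0,-0.8,24.5,4.5,0,0,0]
}}

```text
time: 3.0
ee_pos: [0.4008, 0.3256, 0.2637]
tcp_rot: [[-0.005, -0.027, 1.0], [0.006, 1.0, 0.027], [-1.0, 0.006, -0.005]]
contact_force: [8.1, -1.5, -19.5]
gripper_width: 0.0204
```

Emit:
{"op": "jog_arm", "data": {
  "motion": [-0.8,24.9,-4,0,0,0,-0.7,24,-6.6,0,0,0,-0.7,21.9,-11.9,0,0,0]
}}

```text
time: 3.3
ee_pos: [0.3989, 0.3973, 0.2455]
tcp_rot: [[-0.001, -0.026, 1.0], [0.003, 1.0, 0.026], [-1.0, 0.003, -0.001]]
contact_force: [3.0, -8.5, -8.2]
gripper_width: 0.0207
```

Emit:
{"op": "jog_arm", "data": {
  "motion": [-0.5,18.6,-16.5,0,0,0,-0.4,14.5,-20.3,0,0,0]
}}

```text
time: 3.5
ee_pos: [0.3981, 0.4314, 0.2111]
tcp_rot: [[0.001, -0.027, 1.0], [0.001, 1.0, 0.027], [-1.0, 0.001, 0.001]]
contact_force: [-0.3, -7.6, -0.8]
gripper_width: 0.0202
```

Emit:
{"op": "jog_arm", "data": {
  "motion": [-0.3,8,-20,0,0,0,0,2,-10,0,0,0,0,0,-3,0,0,0,0,0,0,0,0,0]
}}

```text
time: 3.9
ee_pos: [0.3978, 0.4435, 0.1827]
tcp_rot: [[0.003, -0.029, 1.0], [0.005, 1.0, 0.029], [-1.0, 0.005, 0.003]]
contact_force: [-1.9, -2.0, -3.3]
gripper_width: 0.0203
```

Run:
```python
from h import *
a=save('top','t1.png',(130,110,450,270),2.5);save('scene','s2.png',(150,120,370,260),3.5)
```

```text
(no output)
```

View pics/s2.png

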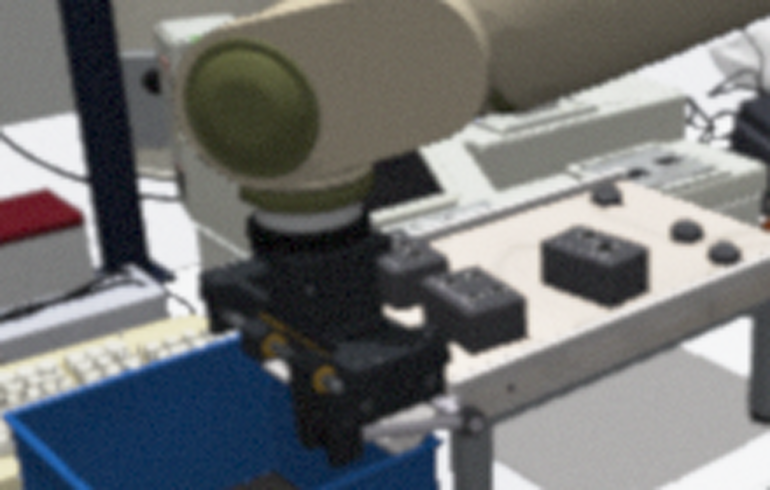

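Lever looks fully over (~74°). Releasing, then moving behind block d.

Emit:
{"op": "jog_arm", "data": {
  "motion": [0,0,0,0,0,0,0,0,0,0,0,0,0,0,40,0,0,0,0,0,40,0,0,0,0,0,40,0,0,0],
  "gripper": 140
}}

```text
time: 4.5
ee_pos: [0.398, 0.4416, 0.3028]
tcp_rot: [[-0.001, -0.027, 1.0], [0.001, 1.0, 0.027], [-1.0, 0.001, -0.001]]
contact_force: [-0.4, 0.2, -0.6]
gripper_width: 0.0397
```

Emit:
{"op": "jog_arm", "data": {
  "motion": [17,-45,0,0,0,0,18,-45,0,0,0,0,18,-45,0,0,0,0,18,-45,0,0,0,0,18,-45,0,0,0,0]
}}

```text
time: 5.0
ee_pos: [0.4895, 0.2141, 0.3117]
tcp_rot: [[0.017, -0.035, 0.999], [0.01, 0.999, 0.035], [-1.0, 0.01, 0.017]]
contact_force: [0.9, -0.1, 0.5]
gripper_width: 0.0398
```

Emit:
{"op": "jog_arm", "data": {
  "motion": [18,-45,0,0,0,0,0,-30,0,0,0,0,0,0,0,0,0,0]
}}

```text
time: 5.3
ee_pos: [0.5101, 0.1311, 0.3127]
tcp_rot: [[0.021, -0.028, 0.999], [0.009, 1.0, 0.028], [-1.0, 0.008, 0.021]]
contact_force: [0.1, -0.3, 0.1]
gripper_width: 0.0398
```

```bash
cat >> h.py <<'E'
def wonz(uv,z,c=None):
    c=c or manip.calibration('wrist');K=np.array(c['mtx']);V=np.array(c['view'])
    x=np.array([(uv[0]-K[0,2])/K[0,0],(uv[1]-K[1,2])/K[1,1]]);r=np.linalg.norm(x)
    d=np.r_[x/max(r,1e-9)*np.sin(r),np.cos(r)];o=-V[:3,:3].T@V[:3,3];d=V[:3,:3].T@d
    return o+d*(z-o[2])/d[2]
E
python3 - <<'E'
from h import *
np.set_printoptions(precision=4,suppress=True)
c=manip.calibration('wrist');print(manip.get_obs()['ee_pos'])
save('wrist','w2.png',s=1.25)
import json;json.dump({k:np.array(v).tolist() for k,v in c.items()},open('w2.json','w'))
E
```

```text
[0.5101 0.1311 0.3127]
```

View pics/w2.png

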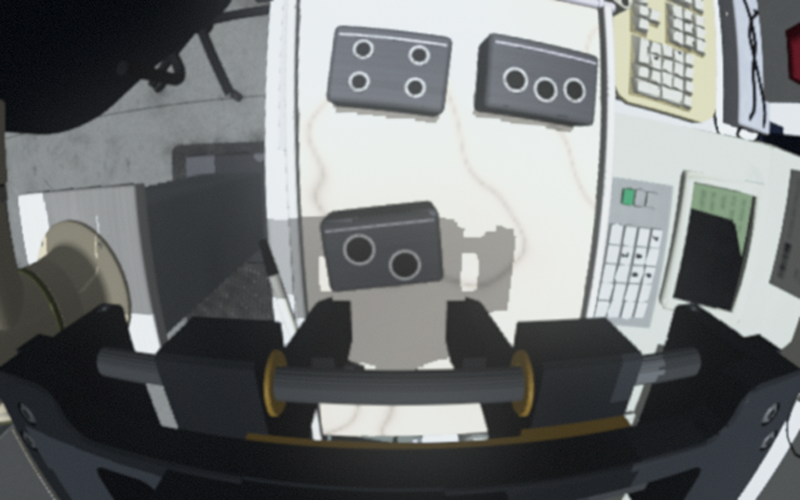

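The wrist view shows d's holes averaging (389,67), a's middle hole at (545,90) and b's holes at (359,249) and (404,264). Nothing has been knocked so far.

Run:
```python
from h import *
import json
np.set_printoptions(precision=4,suppress=True)
c=json.load(open('w2.json'))
W=lambda u,v,z:wonz((u/1.25,v/1.25),z,c)
for n,u,v,z in[('d',389,67.5,.208),('d1',360.5,64.5,.208),('d2',417,70.5,.208),('a1',515,79,.208),('a',545,90,.208),('a2',575,90,.208),('b1',359,249,.212),('b2',404,264,.212),
 ('dbl',331,106,.17),('dbr',443,117,.17),('abl',476,110,.17),('abr',592,126,.17),('bbl',333,291,.17),('bbr',441,281,.17),('bead near',303,200,.17),('bead near2',298,20,.17),('beadfar',598,200,.17)]: print(n,W(u,v,z))
```

```text
d [0.5028 0.2524 0.208 ]
d1 [0.4845 0.2542 0.208 ]
d2 [0.5208 0.251  0.208 ]
a1 [0.5862 0.2507 0.208 ]
a [0.6082 0.2458 0.208 ]
a2 [0.6314 0.2491 0.208 ]
b1 [0.4857 0.1325 0.212 ]
b2 [0.5161 0.1226 0.212 ]
dbl [0.4603 0.2303 0.17  ]
dbr [0.5435 0.2237 0.17  ]
abl [0.5684 0.2307 0.17  ]
abr [0.6677 0.2286 0.17  ]
bbl [0.4611 0.0848 0.17  ]
bbr [0.5482 0.0953 0.17  ]
bead near [0.439  0.1588 0.17  ]
bead near2 [0.4323 0.2998 0.17  ]
beadfar [0.6795 0.1678 0.17  ]
```

Emit:
{"op": "jog_arm", "data": {
  "motion": [-4,30,0,0,1.2,0,-3,30,0,0,0,0,0,0,-45,0,0,0,0,0,-45,0,0,0,0,0,-42,0,0,0]
}}

```text
time: 5.85
ee_pos: [0.5042, 0.2009, 0.1838]
tcp_rot: [[0.017, -0.033, 0.999], [0.013, 0.999, 0.033], [-1.0, 0.013, 0.017]]
contact_force: [1.0, -0.3, -0.1]
gripper_width: 0.0401
```

Emit:
{"op": "jog_arm", "data": {
  "motion": [-0.5,12,-3,0,0,0,-0.5,15,0,0,0,0,-0.5,15,0,0,0,0,-0.5,15,0,0,0,0,-0.5,15,0,0,0,0]
}}

```text
time: 6.35
ee_pos: [0.5006, 0.2793, 0.1836]
tcp_rot: [[0.015, -0.035, 0.999], [0.007, 0.999, 0.035], [-1.0, 0.007, 0.016]]
contact_force: [0.2, -5.3, -1.8]
gripper_width: 0.0398
```

Emit:
{"op": "jog_arm", "data": {
  "motion": [-0.5,15,0,0,0,0,-0.5,15,0,0,0,0,-0.5,15,0,0,0,0]
}}

```text
time: 6.65
ee_pos: [0.5001, 0.3308, 0.1899]
tcp_rot: [[0.024, -0.037, 0.999], [0.011, 0.999, 0.037], [-1.0, 0.01, 0.025]]
contact_force: [-0.1, -0.2, -1.3]
gripper_width: 0.0397
```

Emit:
{"op": "jog_arm", "data": {
  "motion": [0,0,40,0,1.2,0,1,-45,25,0,0,0,1,-45,0,0,0,0,1,-45,0,0,0,0,1,-45,0,0,0,0]
}}

```text
time: 7.15
ee_pos: [0.5029, 0.1603, 0.2644]
tcp_rot: [[0.014, -0.053, 0.999], [0.019, 0.998, 0.052], [-1.0, 0.019, 0.015]]
contact_force: [0.5, 0.4, -0.5]
gripper_width: 0.0396
```

Emit:
{"op": "jog_arm", "data": {
  "motion": [0,-45,0,0,0,0,0,-42,0,0,0,0,0,0,0,0,0,0]
}}

```text
time: 7.45
ee_pos: [0.5045, 0.0703, 0.2697]
tcp_rot: [[0.023, -0.051, 0.998], [0.021, 0.999, 0.05], [-1.0, 0.02, 0.024]]
contact_force: [-0.3, 0.6, 0.2]
gripper_width: 0.0395
```

Run:
```python
from h import *
np.set_printoptions(precision=4,suppress=True)
c=manip.calibration('wrist');print(manip.get_obs()['ee_pos'])
save('wrist','w3.png',s=1.25);save('scene','s3.png',(100,120,420,320),2.4)
import json;json.dump({k:np.array(v).tolist() for k,v in c.items()},open('w3.json','w'))
```

```text
[0.5045 0.0703 0.2697]
```

View pics/w3.png

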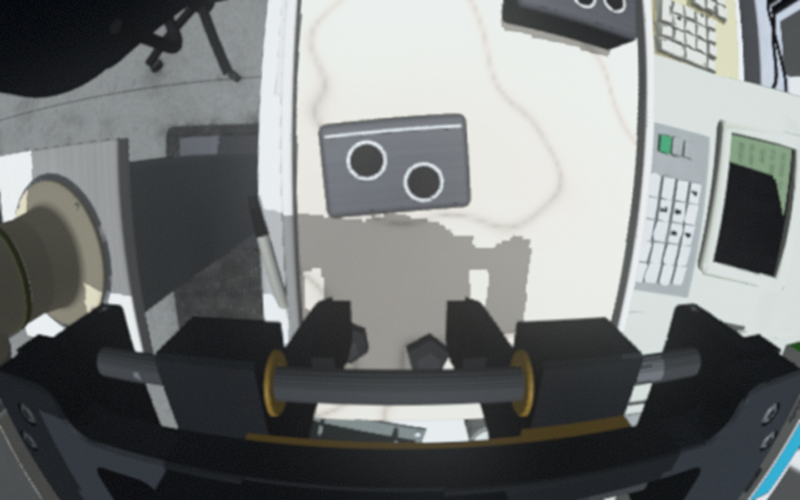

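Block d is off the top, and b has its near edge at (332,216)-(467,204), so it is still in place. Next: lower behind b and push.

Emit:
{"op": "jog_arm", "data": {
  "motion": [-2,-4,-30,-1.2,1.3,-1,-1,0,-30,0,0,0,0,0,-30,0,0,0,0,0,0,0,0,0]
}}

```text
time: 7.95
ee_pos: [0.5028, 0.077, 0.1803]
tcp_rot: [[0.008, -0.043, 0.999], [0.002, 0.999, 0.043], [-1.0, 0.002, 0.008]]
contact_force: [-0.2, 0.4, 0.3]
gripper_width: 0.0399
```

Emit:
{"op": "jog_arm", "data": {
  "motion": [-0.5,15,-1,0,0,0,-0.5,15,-1,0,0,0,-0.5,18,-1,0,0,0,-0.5,18,-1,0,0,0,-0.5,18,-1,0,0,0]
}}

```text
time: 8.45
ee_pos: [0.5026, 0.1672, 0.1828]
tcp_rot: [[0.014, -0.048, 0.999], [-0.002, 0.999, 0.048], [-1.0, -0.003, 0.014]]
contact_force: [0.2, -3.9, -3.0]
gripper_width: 0.0397
```

Emit:
{"op": "jog_arm", "data": {
  "motion": [-0.7,18,-1.5,0,0,0,-0.7,18,-1.5,0,0,0,-0.7,18,-1.5,0,0,0,-0.7,18,-1.5,0,0,0,-0.7,18,-1.5,0,0,0]
}}

```text
time: 8.95
ee_pos: [0.4994, 0.2659, 0.1833]
tcp_rot: [[0.021, -0.054, 0.998], [-0.005, 0.998, 0.055], [-1.0, -0.006, 0.021]]
contact_force: [1.0, -4.2, -2.6]
gripper_width: 0.0398
```

Emit:
{"op": "jog_arm", "data": {
  "motion": [-0.7,18,-1.5,0,0,0,-0.7,18,-1.5,0,0,0,-0.7,18,-1.5,0,0,0,-0.7,18,-1.5,0,0,0]
}}

```text
time: 9.35
ee_pos: [0.4965, 0.3461, 0.1862]
tcp_rot: [[0.03, -0.06, 0.998], [-0.004, 0.998, 0.06], [-1.0, -0.006, 0.03]]
contact_force: [0.2, 1.0, 0.6]
gripper_width: 0.0395
```

Emit:
{"op": "jog_arm", "data": {
  "motion": [0,0,45,0,1.7,-8,0,-30,45,0,0,-8,0,-35,0,0,0,-8.5,0,-35,0,0,0,-8.5,0,-35,0,0,0,-8.5],
  "gripper": 255
}}

```text
time: 9.85
ee_pos: [0.4924, 0.2211, 0.2891]
tcp_rot: [[0.007, 0.62, 0.784], [0.002, 0.784, -0.621], [-1.0, 0.006, 0.004]]
contact_force: [0.8, -0.3, -0.5]
gripper_width: 0.0022
```

Emit:
{"op": "jog_arm", "data": {
  "motion": [0,-35,0,0,0,-8.5,0,-10,0,0,0,-8.5,0,0,0,0,0,-8.5,0,0,0,0,0,-8.5,0,0,0,0,0,-8.5]
}}

```text
time: 10.35
ee_pos: [0.4921, 0.1778, 0.3014]
tcp_rot: [[0.021, 0.988, 0.15], [-0.004, 0.15, -0.989], [-1.0, 0.02, 0.007]]
contact_force: [-0.5, 0.9, 0.1]
gripper_width: 0.0003
```

Emit:
{"op": "jog_arm", "data": {
  "motion": [0,0,0,0,0,-8.5,0,0,0,0,0,0]
}}

```text
time: 10.55
ee_pos: [0.4919, 0.1806, 0.3057]
tcp_rot: [[0.025, 1.0, 0.001], [-0.005, 0.001, -1.0], [-1.0, 0.025, 0.005]]
contact_force: [0.2, -1.3, -0.9]
gripper_width: 0.0001
```

Run:
```python
from h import *
np.set_printoptions(precision=4,suppress=True)
c=manip.calibration('wrist');o=manip.get_obs();print(o['ee_pos'],o['joint_pos'])
save('top','t4.png',(120,110,460,270),2.35)
```

```text
[0.4919 0.1806 0.3057] [ 7.5818 14.8644 79.9152 -0.4993 83.8285 97.5871]
```

View pics/t4.png

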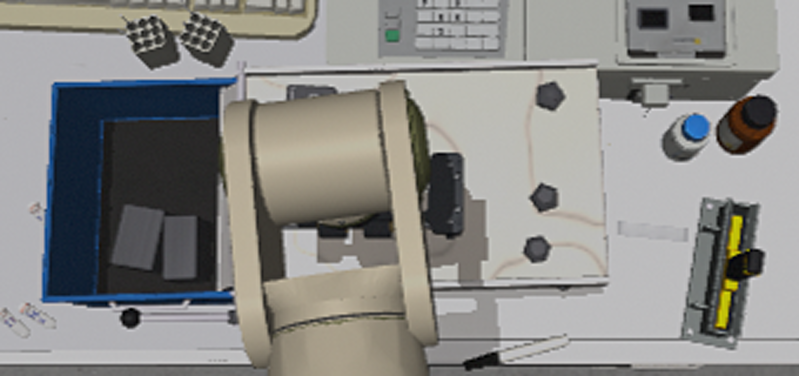

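Two blocks lie in the bin at (137,238) and (181,247), and a is still at its old place. Now pushing a with the closed fingers.

Emit:
{"op": "jog_arm", "data": {
  "motion": [38,1,-5,0,1.4,0,38,1,-5,0,0,0,37,0,-5,0,0,0,0,0,0,0,0,0]
}}

```text
time: 11.0
ee_pos: [0.6069, 0.1862, 0.2934]
tcp_rot: [[0.003, 1.0, 0.027], [-0.003, 0.027, -1.0], [-1.0, 0.003, 0.004]]
contact_force: [-1.4, 0.6, -1.1]
gripper_width: 0.0006
```

Emit:
{"op": "jog_arm", "data": {
  "motion": [0,0,-38,0,0,0,0,0,-38,0,0,0,0,0,-30,0,0,0]
}}

```text
time: 11.3
ee_pos: [0.6079, 0.1888, 0.1913]
tcp_rot: [[0.015, 0.999, 0.04], [-0.001, 0.04, -0.999], [-1.0, 0.015, 0.002]]
contact_force: [0.3, 0.4, 0.5]
gripper_width: 0.0
```

Emit:
{"op": "jog_arm", "data": {
  "motion": [-0.5,5,-10,0,0,0,-0.6,12,-1.5,0,0,0,-0.6,15,-1.5,0,0,0,-0.6,15,-1.5,0,0,0,-0.6,15,-1.5,0,0,0]
}}

```text
time: 11.8
ee_pos: [0.604, 0.2545, 0.1788]
tcp_rot: [[0.017, 0.999, 0.047], [-0.004, 0.047, -0.999], [-1.0, 0.017, 0.005]]
contact_force: [-0.7, -4.0, -2.6]
gripper_width: 0.0005
```

Run:
```python
from h import *
save('scene','s5.png',(100,130,400,320),2.6)
```

View pics/s5.png

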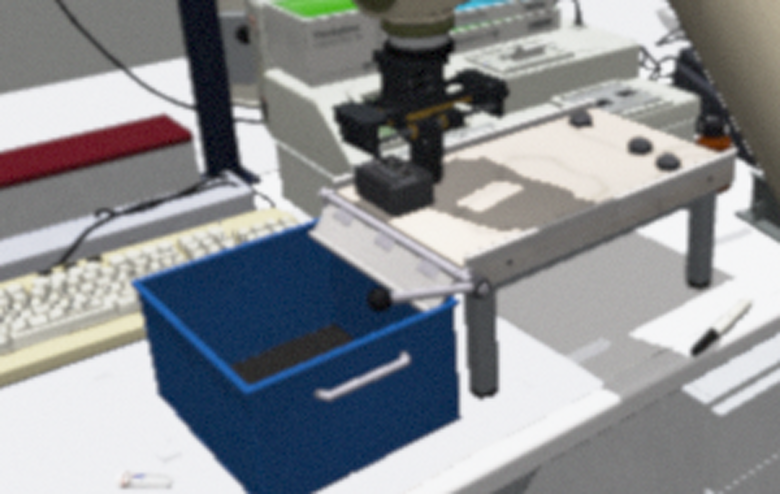

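The gate slopes fully down, with the ball at (378,298). Block a sits just before the edge at (395,185), square to the finger. Continuing the push.

Emit:
{"op": "jog_arm", "data": {
  "motion": [-0.6,15,-1,0,0,0,-0.6,15,-1,0,0,0,-0.6,15,-1,0,0,0,-0.6,15,-1,0,0,0,-0.6,15,-1,0,0,0]
}}

```text
time: 12.35
ee_pos: [0.6022, 0.3363, 0.1801]
tcp_rot: [[0.027, 0.998, 0.05], [-0.001, 0.05, -0.999], [-1.0, 0.027, 0.003]]
contact_force: [0.8, -1.1, -0.4]
gripper_width: 0.0005
```

Emit:
{"op": "jog_arm", "data": {
  "motion": [0,12,-1,0,0,0,0,0,0,0,0,0]
}}

```text
time: 12.55
ee_pos: [0.6012, 0.3523, 0.1792]
tcp_rot: [[0.027, 0.998, 0.054], [0.001, 0.054, -0.999], [-1.0, 0.027, 0.001]]
contact_force: [0.7, -0.0, -0.9]
gripper_width: 0.0004
```

Emit:
{"op": "jog_arm", "data": {
  "motion": [0,0,45,0,1.5,0,0,0,45,0,0,0,0,0,30,0,0,0,-11,-45,0,0,0,-4,-11,-45,0,0,0,-4],
  "gripper": 110
}}

```text
time: 13.05
ee_pos: [0.5787, 0.2642, 0.3018]
tcp_rot: [[0.0, 0.997, -0.083], [0.003, -0.083, -0.997], [-1.0, -0.0, -0.003]]
contact_force: [1.2, -1.2, -0.7]
gripper_width: 0.0382
```

Emit:
{"op": "jog_arm", "data": {
  "motion": [-11,-46,0,0,0,-4,-11,-46,0,0,0,-4,-11,-46,0,0,0,0,-11,-46,0,0,0,0,-11,-46,0,0,0,0]
}}

```text
time: 13.55
ee_pos: [0.5195, 0.0256, 0.3032]
tcp_rot: [[0.004, 0.974, -0.227], [0.004, -0.227, -0.974], [-1.0, 0.003, -0.004]]
contact_force: [0.5, -0.4, 0.1]
gripper_width: 0.0505
```

Emit:
{"op": "jog_arm", "data": {
  "motion": [-11,-46,-5,0,0,0,-11,-46,-5,0,0,0,-11,-46,-5,0,0,0,-11,-46,-5,0,0,0,-11,-46,-5,0,0,0]
}}

```text
time: 14.05
ee_pos: [0.4599, -0.2138, 0.2798]
tcp_rot: [[0.01, 0.974, -0.228], [0.002, -0.228, -0.974], [-1.0, 0.009, -0.005]]
contact_force: [0.9, -0.4, -0.8]
gripper_width: 0.0502
```

Emit:
{"op": "jog_arm", "data": {
  "motion": [0,0,0,0,0,0]
}}

```text
time: 14.15
ee_pos: [0.4581, -0.2182, 0.279]
tcp_rot: [[0.008, 0.972, -0.233], [0.002, -0.233, -0.972], [-1.0, 0.008, -0.004]]
contact_force: [0.4, 1.2, -0.9]
gripper_width: 0.0502
```

Run:
```python
from h import *
np.set_printoptions(precision=4,suppress=True)
import json
c=manip.calibration('wrist');o=manip.get_obs();print(o['ee_pos'],o['joint_pos'])
save('wrist','w6.png',s=1.25);save('top','t6.png',(120,110,460,270),2.35)
json.dump({k:np.array(v).tolist() for k,v in c.items()},open('w6.json','w'))
```

```text
[ 0.4581 -0.2182  0.279 ] [-38.9224  13.933   85.0297   0.4159  80.7431  64.5144]
```

View pics/w6.png

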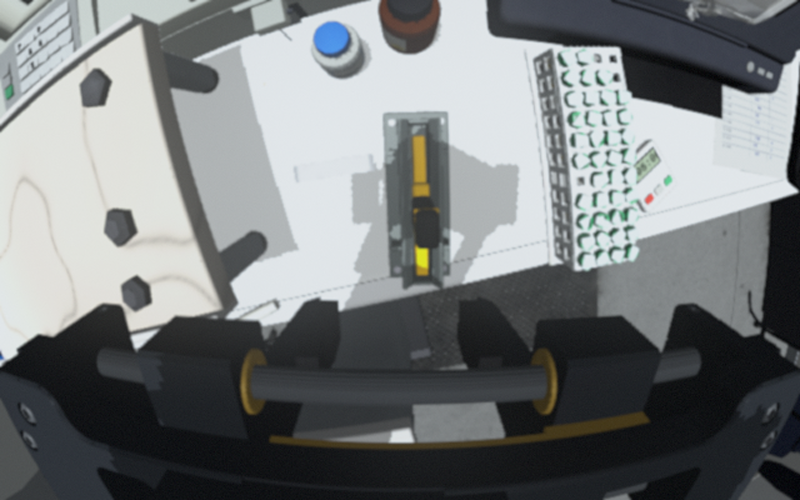

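View pics/t6.png

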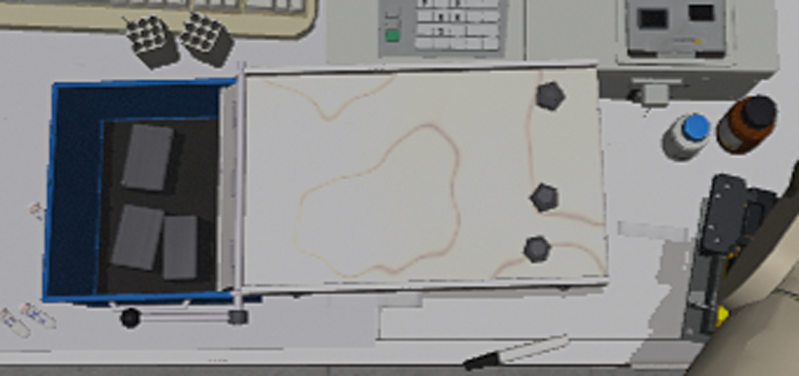

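All three blocks are in the bin, with only chips at (549,96), (543,197) and (536,249) on the stone. The wrist view shows the blade from (418,137) to (423,277) and the handle top at ~(427,235).

Run:
```python
from h import *
import json
np.set_printoptions(precision=4,suppress=True)
c=json.load(open('w6.json'))
W=lambda u,v,z:wonz((u/1.25,v/1.25),z,c)
V=np.array(c['view']);print('cam',-V[:3,:3].T@V[:3,3])
for n,u,v,z in[('b1',418,137,.054),('b2',423,277,.054),('htop',427,228,.156),('htop2',427,240,.156),('f1',386,113,.006),('f2',446,113,.006),('f3',442,287,.006),('f4',390,276,.006),('mouth top mid',422,137,.068)]: print(n,W(u,v,z))
im=cv2.imread('pics/raw_w6.png');hsv=cv2.cvtColor(im,cv2.COLOR_BGR2HSV)
m=((abs(hsv[:,:,0].astype(int)-26)<8)&(hsv[:,:,1]>150)&(hsv[:,:,2]>60)).astype(np.uint8);m[235:]=0
n,l,s,cc=cv2.connectedComponentsWithStats(m)
for i in range(1,n):
    if s[i,4]>20:print(s[i],cc[i]*1.25, wonz(cc[i],.054,c))
# chips on the stone from top
t=cv2.imread('pics/raw_t6.png').max(2);m=(t<110).astype(np.uint8);m[:,:260]=0;m[:,372:]=0;m[:145]=0;m[225:]=0
n,l,s,cc=cv2.connectedComponentsWithStats(m)
for i in range(1,n):
    if s[i,4]>50:print('chip',s[i],onz('top',*cc[i],.18))
# handle top dark
g=im.max(2);m=(g<60).astype(np.uint8);m[:155]=0;m[205:]=0;m[:,:325]=0;m[:,360:]=0
ys,xs=np.nonzero(m);print('handle',xs.min()*1.25,xs.max()*1.25,ys.min()*1.25,ys.max()*1.25)
```

```text
cam [ 0.5278 -0.2363  0.4266]
b1 [ 0.5296 -0.2542  0.054 ]
b2 [ 0.3917 -0.2278  0.054 ]
htop [ 0.4646 -0.241   0.156 ]
htop2 [ 0.456 -0.239  0.156]
f1 [ 0.5632 -0.2293  0.006 ]
f2 [ 0.5488 -0.2919  0.006 ]
f3 [ 0.3567 -0.2457  0.006 ]
f4 [ 0.3842 -0.1899  0.006 ]
mouth top mid [ 0.5287 -0.257   0.068 ]
[331 110  12  47 408] [419.2188 167.5123] [ 0.5007 -0.2486  0.054 ]
[332 197  11  23 223] [421.5078 260.2074] [ 0.4096 -0.2302  0.054 ]
chip [348 145  12  12 109] [ 0.646  -0.0094  0.18  ]
chip [345 188  12  12 103] [ 0.53   -0.0022  0.18  ]
chip [343 211  11  11  95] [0.4728 0.0074 0.18  ]
handle 412.5 437.5 197.5 247.5
```

Emit:
{"op": "jog_arm", "data": {
  "motion": [2.5,-23,0,0,0.5,1,0,0,-45,0,0,0,0,0,-45,0,0,0,0,0,0,0,0,0]
}}

```text
time: 14.65
ee_pos: [0.4642, -0.2339, 0.1903]
tcp_rot: [[0.006, 0.978, -0.206], [0.0, -0.206, -0.979], [-1.0, 0.006, -0.001]]
contact_force: [-0.7, 0.3, -0.4]
gripper_width: 0.0502
```

Emit:
{"op": "jog_arm", "data": {
  "motion": [-4,-8,0,0,0,0,0,0,-20,0,0,0,-1,-1,-35,0,0,0,-1,-1,-35,0,0,0]
}}

```text
time: 15.05
ee_pos: [0.4636, -0.2463, 0.111]
tcp_rot: [[0.023, 0.979, -0.201], [-0.014, -0.201, -0.98], [-1.0, 0.025, 0.009]]
contact_force: [-0.4, -0.6, -0.3]
gripper_width: 0.0502
```

Emit:
{"op": "jog_arm", "data": {
  "motion": [-2.5,4,-11,0.8,1.3,0,0,0,0,0,0,0]
}}

```text
time: 15.25
ee_pos: [0.4612, -0.2423, 0.1007]
tcp_rot: [[-0.002, 0.98, -0.2], [0.002, -0.2, -0.98], [-1.0, -0.002, -0.001]]
contact_force: [-0.7, -0.5, 0.3]
gripper_width: 0.0501
```

Emit:
{"op": "jog_arm", "data": {
  "motion": [0,0,0,0,0,0,0,0,0,0,0,0,0,0,0,0,0,0,0,0,0,0,0,0],
  "gripper": 255,
  "squeeze": 40
}}

```text
time: 15.65
ee_pos: [0.4639, -0.2439, 0.107]
tcp_rot: [[0.005, 0.98, -0.199], [-0.004, -0.199, -0.98], [-1.0, 0.006, 0.003]]
contact_force: [0.6, 0.2, -0.4]
gripper_width: 0.0201
```

Run:
```python
from h import *
o=manip.get_obs();print(o['ee_pos'],o['gripper_width'],o['contact_force'],o['torque'],o['qvel'])
```

```text
[ 0.46385484 -0.24393514  0.10699789] 0.020070012195124894 [ 0.56836717  0.17044394 -0.42440646] [0.03408793 0.02556957 0.03193202] [ 0.02136909 -0.64791747 -0.54895136 -0.05620469  0.40165793 -0.05445149]
```

Emit:
{"op": "jog_arm", "data": {
  "motion": [0,0,0,0,0,0]
}}

```text
time: 15.75
ee_pos: [0.464, -0.2426, 0.107]
tcp_rot: [[0.005, 0.98, -0.2], [-0.001, -0.2, -0.98], [-1.0, 0.006, -0.0]]
contact_force: [2.7, 5.4, -3.2]
gripper_width: 0.018
```

Emit:
{"op": "jog_arm", "data": {
  "motion": [0,0,20,0,0,0,0,0,20,0,0,0,0,0,25,0,0,0,0,0,25,0,0,0]
}}

```text
time: 16.15
ee_pos: [0.4621, -0.2406, 0.1969]
tcp_rot: [[-0.001, 0.98, -0.2], [0.005, -0.2, -0.98], [-1.0, -0.002, -0.005]]
contact_force: [0.1, 0.3, -2.0]
gripper_width: 0.0177
```

Emit:
{"op": "jog_arm", "data": {
  "motion": [0,0,40,0,0,0,0,0,40,0,0,0,0,0,40,0,0,4,0,0,10,0,0,4,0,0,0,0,0,4]
}}

```text
time: 16.65
ee_pos: [0.4611, -0.2398, 0.3361]
tcp_rot: [[0.001, 1.0, 0.015], [0.001, 0.015, -1.0], [-1.0, 0.001, -0.001]]
contact_force: [1.0, -0.2, -1.7]
gripper_width: 0.0174
```

Run:
```python
from h import *
import json
c=manip.calibration('wrist');o=manip.get_obs();print(o['ee_pos'],o['joint_pos'])
save('wrist','w7.png',s=1.25);save('scene','s7.png',(280,100,560,300),2.8)
json.dump({k:np.array(v).tolist() for k,v in c.items()},open('w7.json','w'))
```

```text
[ 0.461091   -0.23977074  0.33614042] [-4.04461847e+01  1.44234543e+01  7.60599493e+01  8.22721253e-02
  8.95249270e+01  4.86994202e+01]
```

View pics/w7.png

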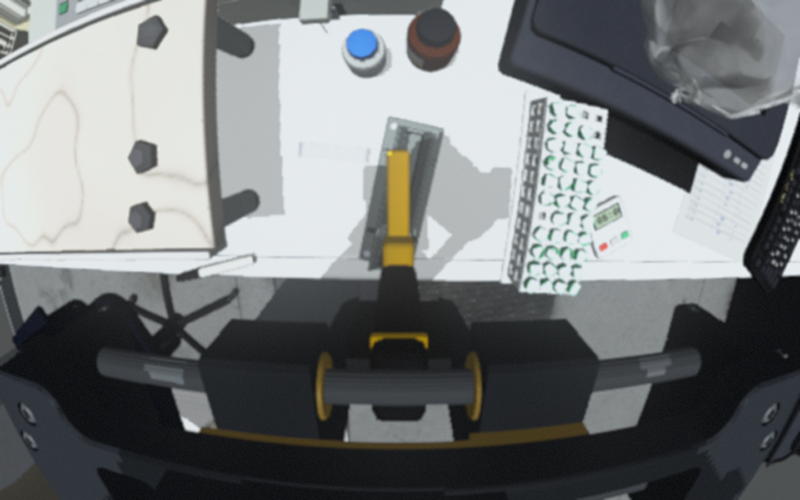

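The scraper is held upright with the blade running from (398,150) to (385,262), and the chips are at (152,32), (143,157) and (142,216). Moving behind the chips.

Emit:
{"op": "jog_arm", "data": {
  "motion": [16,46,0,0,0,1.5,16,46,0,0,0,0,16,46,0,0,0,0,16,46,0,0,0,0,0,0,0,0,0,0]
}}

```text
time: 17.25
ee_pos: [0.5246, -0.0497, 0.3315]
tcp_rot: [[-0.007, 1.0, 0.024], [0.005, 0.024, -1.0], [-1.0, -0.007, -0.006]]
contact_force: [-0.3, -1.5, -0.8]
gripper_width: 0.0176
```

Emit:
{"op": "jog_arm", "data": {
  "motion": [1,0,-20,0,0,0,0,0,-20,0,0,0,0,0,-12,0,0,0,0,0,0,0,0,0]
}}

```text
time: 17.65
ee_pos: [0.5247, -0.049, 0.2758]
tcp_rot: [[-0.011, 1.0, 0.019], [0.006, 0.019, -1.0], [-1.0, -0.01, -0.006]]
contact_force: [0.2, -0.1, -1.1]
gripper_width: 0.0174
```

Run:
```python
from h import *
save('scene','s8.png',(230,120,480,290),3.1); o=manip.get_obs(); print(o['ee_pos'],o['contact_force'])
```

```text
[ 0.52496756 -0.04913482  0.27670022] [ 0.45365824 -0.07627054 -2.23092438]
```

View pics/s8.png

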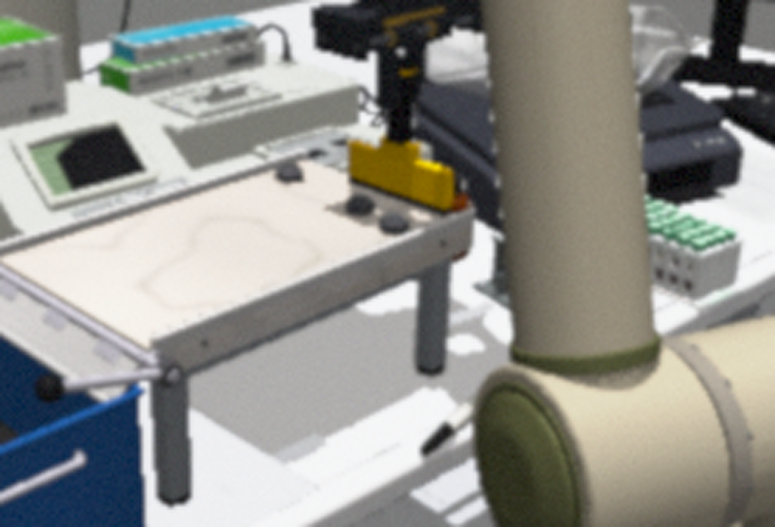

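The blade stands just above the stone at (405,175), behind the two near chips at (360,204) and (394,220). Starting the sweep.

Emit:
{"op": "jog_arm", "data": {
  "motion": [-0.3,18,-1,0,-0.5,0,-0.5,20,-0.7,0,0,0,-0.5,20,-0.7,0,0,0,-0.5,20,-0.7,0,0,0,-0.5,20,-0.7,0,0,0]
}}

```text
time: 18.2
ee_pos: [0.5233, 0.0475, 0.2762]
tcp_rot: [[0.004, 1.0, 0.007], [0.003, 0.007, -1.0], [-1.0, 0.004, -0.003]]
contact_force: [0.0, -1.2, -0.9]
gripper_width: 0.0178
```

Emit:
{"op": "jog_arm", "data": {
  "motion": [-0.6,20,-0.7,0,0,0,-0.6,20,-0.7,0,0,0,-0.6,20,-0.7,0,0,0,-0.6,20,-0.7,0,0,0,-0.6,20,-0.7,0,0,0]
}}

```text
time: 18.7
ee_pos: [0.5211, 0.1494, 0.2768]
tcp_rot: [[0.009, 1.0, -0.0], [0.002, -0.0, -1.0], [-1.0, 0.009, -0.002]]
contact_force: [-0.2, 0.0, -2.6]
gripper_width: 0.0178
```

Emit:
{"op": "jog_arm", "data": {
  "motion": [-0.8,20,-1.2,0,0.3,0.5,-0.8,20,-1,0,0,0.5,-0.8,20,-0.9,0,0,0.5,-0.8,20,-0.9,0,0,0.5,-0.8,20,-0.9,0,0,0.3]
}}

```text
time: 19.2
ee_pos: [0.5183, 0.2513, 0.2763]
tcp_rot: [[0.009, 0.999, 0.034], [0.001, 0.034, -0.999], [-1.0, 0.009, -0.001]]
contact_force: [0.4, -0.7, -2.8]
gripper_width: 0.018
```

Emit:
{"op": "jog_arm", "data": {
  "motion": [-0.8,20,-0.9,0,0,0.4,-0.8,20,-0.9,0,0,0.3,-0.8,20,-0.9,0,0,0.3,-0.6,20,-0.9,0,0,0.3,-0.6,16,-0.9,0,0,0.3]
}}

```text
time: 19.7
ee_pos: [0.516, 0.3498, 0.2759]
tcp_rot: [[0.014, 0.998, 0.057], [0.002, 0.057, -0.998], [-1.0, 0.014, -0.001]]
contact_force: [-0.7, 0.2, -1.4]
gripper_width: 0.0176
```

Run:
```python
from h import *
save('scene','s9.png',(60,120,420,320),2.2); o=manip.get_obs(); print(o['ee_pos'],o['contact_force'])
t=save('top','t9.png',(120,110,460,270),2.35).max(2)
m=(t<110).astype(np.uint8);m[:,:235]=0;m[:,372:]=0;m[:145]=0;m[225:]=0
n,l,s,cc=cv2.connectedComponentsWithStats(m)
for i in range(1,n):
    if s[i,4]>30:print(s[i],onz('top',*cc[i],.18))
```

```text
[0.51557891 0.35155919 0.27559781] [-1.24970206  1.55444373 -2.58712235]
[348 145  12  12 111] [ 0.64605963 -0.0093649   0.18      ]
[235 176   2  24  32] [0.54184105 0.29766635 0.18      ]
[246 187  13  18  44] [0.52910474 0.2589124  0.18      ]
```

Emit:
{"op": "jog_arm", "data": {
  "motion": [0,0,40,0,0.8,-1,8,-40,15,0,0,-0.5,10,-45,0,0,0,0,10,-45,0,0,0,0,10,-45,0,0,0,0]
}}

```text
time: 20.3
ee_pos: [0.5529, 0.1694, 0.3338]
tcp_rot: [[-0.0, 0.999, 0.034], [0.0, 0.034, -0.999], [-1.0, -0.0, -0.0]]
contact_force: [0.8, -0.0, -1.4]
gripper_width: 0.0177
```

Emit:
{"op": "jog_arm", "data": {
  "motion": [10,-45,0,0,0,0,10,-45,0,0,0,0,10,-45,0,0,0,0,10,-45,0,0,0,0,10,-40,0,0,0,0]
}}

```text
time: 20.8
ee_pos: [0.6015, -0.0663, 0.3376]
tcp_rot: [[0.004, 1.0, 0.025], [-0.002, 0.025, -1.0], [-1.0, 0.004, 0.002]]
contact_force: [1.2, 0.5, -1.5]
gripper_width: 0.0177
```

Emit:
{"op": "jog_arm", "data": {
  "motion": [0,0,0,0,0,0]
}}

```text
time: 20.9
ee_pos: [0.6013, -0.0722, 0.3372]
tcp_rot: [[0.003, 1.0, 0.018], [-0.003, 0.018, -1.0], [-1.0, 0.003, 0.003]]
contact_force: [-0.1, 1.3, -2.5]
gripper_width: 0.0178
```

Emit:
{"op": "jog_arm", "data": {
  "motion": [2,22,0,0,0,0.3,0,0,-20,0,0,0,0,0,-22,0,0,0,0,0,-18,0,0,0,0,0,0,0,0,0]
}}

```text
time: 21.4
ee_pos: [0.6018, -0.0467, 0.2783]
tcp_rot: [[0.006, 1.0, 0.021], [-0.003, 0.021, -1.0], [-1.0, 0.006, 0.003]]
contact_force: [0.3, -0.2, -1.3]
gripper_width: 0.018
```

Emit:
{"op": "jog_arm", "data": {
  "motion": [-0.3,18,-2.5,0,0.3,0.2,-0.6,20,-0.7,0,0,0.2,-0.6,20,-0.7,0,0,0.2,-0.6,20,-0.7,0,0,0.2,-0.6,20,-0.7,0,0,0.2]
}}

```text
time: 21.9
ee_pos: [0.5984, 0.0574, 0.2798]
tcp_rot: [[0.008, 0.999, 0.039], [-0.004, 0.039, -0.999], [-1.0, 0.008, 0.005]]
contact_force: [-0.0, -0.2, -1.1]
gripper_width: 0.0179
```

Emit:
{"op": "jog_arm", "data": {
  "motion": [-0.6,20,-0.8,0,0,0.2,-0.6,20,-0.8,0,0,0.2,-0.6,20,-0.8,0,0,0.2,-0.6,20,-0.8,0,0,0.2,-0.6,20,-0.8,0,0,0.2]
}}

```text
time: 22.4
ee_pos: [0.5938, 0.1665, 0.2844]
tcp_rot: [[0.018, 0.998, 0.061], [-0.004, 0.061, -0.998], [-1.0, 0.018, 0.005]]
contact_force: [-0.2, -0.6, -1.9]
gripper_width: 0.0178
```

Emit:
{"op": "jog_arm", "data": {
  "motion": [-0.7,20,-0.9,0,0.2,0.2,-0.7,20,-0.9,0,0,0.2,-0.7,20,-0.9,0,0,0.2,-0.7,20,-0.9,0,0,0.2,-0.7,20,-0.9,0,0,0.2]
}}

```text
time: 22.9
ee_pos: [0.5875, 0.2757, 0.2884]
tcp_rot: [[0.023, 0.996, 0.083], [-0.001, 0.083, -0.997], [-1.0, 0.023, 0.003]]
contact_force: [-0.3, 0.1, -1.5]
gripper_width: 0.0177
```

Emit:
{"op": "jog_arm", "data": {
  "motion": [-0.7,20,-0.9,0,0.2,0.2,-0.7,20,-0.9,0,0,0.2,-0.7,20,-0.9,0,0,0.2,-0.7,20,-0.9,0,0,0.2,-0.7,14,-0.9,0,0,0]
}}

```text
time: 23.4
ee_pos: [0.5798, 0.3792, 0.2923]
tcp_rot: [[0.027, 0.994, 0.102], [0.004, 0.102, -0.995], [-1.0, 0.027, -0.001]]
contact_force: [0.1, -0.3, -1.5]
gripper_width: 0.0176
```

Emit:
{"op": "jog_arm", "data": {
  "motion": [0,0,45,0,1.5,-2,5,-30,10,0,0,-2,5,-45,0,0,0,0,0,-45,0,0,0,0,0,-45,0,0,0,0]
}}

```text
time: 23.9
ee_pos: [0.5838, 0.2215, 0.355]
tcp_rot: [[0.006, 0.999, 0.046], [0.006, 0.046, -0.999], [-1.0, 0.006, -0.006]]
contact_force: [1.3, -0.5, -1.7]
gripper_width: 0.0176
```

Emit:
{"op": "jog_arm", "data": {
  "motion": [0,-45,0,0,0,0,0,-45,0,0,0,0,0,-45,0,0,0,0,0,-45,0,0,0,0,0,-45,0,0,0,0]
}}

```text
time: 24.4
ee_pos: [0.5798, -0.0073, 0.364]
tcp_rot: [[0.016, 0.999, 0.051], [0.007, 0.051, -0.999], [-1.0, 0.017, -0.006]]
contact_force: [1.7, -0.3, -1.2]
gripper_width: 0.0177
```

Run:
```python
from h import *
save('top','t10.png',(120,110,460,270),2.35);print(manip.get_obs()['ee_pos'])
```

```text
[ 0.57989273 -0.01353348  0.36385587]
```

View pics/t10.png

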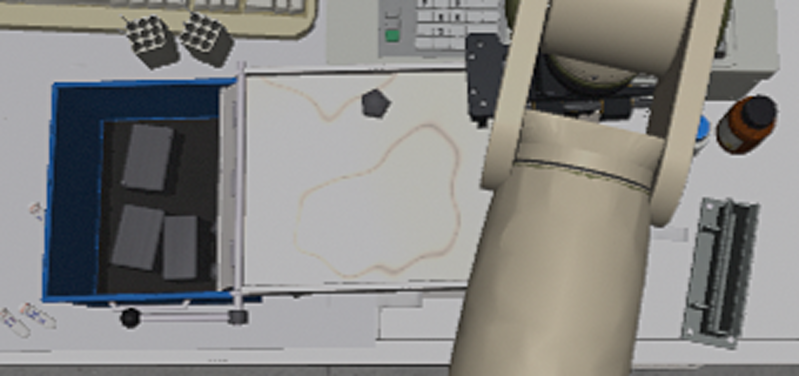

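Chip 0 was overridden and is now at crop (376,103), because the blade rose during that pass. I'll locate it and sweep again, lower.

Run:
```python
from h import *
t=cv2.imread('pics/raw_t10.png').max(2)
m=(t<110).astype(np.uint8);m[:,:260]=0;m[:,310:]=0;m[:145]=0;m[225:]=0
n,l,s,cc=cv2.connectedComponentsWithStats(m)
for i in range(1,n):
    if s[i,4]>30:print(s[i],onz('top',*cc[i],.18))
```

```text
[274 148  12  12 109] [0.63687623 0.18638465 0.18      ]
```

Emit:
{"op": "jog_arm", "data": {
  "motion": [7,40,-5,0,0.9,0,7,40,-5,0,0,0,6,40,-5,0,0,0,0,33,0,0,0,0,0,0,0,0,0,0]
}}

```text
time: 24.95
ee_pos: [0.5983, 0.1452, 0.3555]
tcp_rot: [[0.008, 0.999, 0.039], [0.003, 0.039, -0.999], [-1.0, 0.008, -0.003]]
contact_force: [-0.0, -0.7, -0.9]
gripper_width: 0.0177
```

Emit:
{"op": "jog_arm", "data": {
  "motion": [0,0,-25,0,0,0,0,0,-25,0,0,0,0,0,-20,0,0,0,0,0,0,0,0,0]
}}

```text
time: 25.35
ee_pos: [0.5969, 0.1483, 0.2888]
tcp_rot: [[0.015, 0.999, 0.043], [0.003, 0.043, -0.999], [-1.0, 0.015, -0.003]]
contact_force: [0.4, 0.2, -1.4]
gripper_width: 0.0177
```

Emit:
{"op": "jog_arm", "data": {
  "motion": [0.5,-1,-8,0,0.8,0,0,-1,-6,0,0,0,0,0,-1,0,0,0]
}}

```text
time: 25.65
ee_pos: [0.598, 0.1463, 0.277]
tcp_rot: [[0.005, 0.999, 0.043], [0.003, 0.043, -0.999], [-1.0, 0.005, -0.003]]
contact_force: [-0.4, -0.1, -1.1]
gripper_width: 0.0179
```

Emit:
{"op": "jog_arm", "data": {
  "motion": [-0.3,15,-2,0,0.1,0,-0.3,18,-2,0,0.1,0,-0.3,18,-2,0,0.1,0]
}}

```text
time: 25.95
ee_pos: [0.5978, 0.1985, 0.2726]
tcp_rot: [[0.003, 0.999, 0.039], [0.004, 0.039, -0.999], [-1.0, 0.003, -0.004]]
contact_force: [0.3, -0.2, -2.1]
gripper_width: 0.0173
```

Emit:
{"op": "jog_arm", "data": {
  "motion": [-0.3,18,-0.5,0,0.1,0,-0.3,18,-0.8,0,0.1,0,-0.3,18,-0.8,0,0.1,0,-0.3,18,-0.8,0,0.1,0]
}}

```text
time: 26.35
ee_pos: [0.5961, 0.2773, 0.2717]
tcp_rot: [[-0.001, 0.999, 0.04], [0.004, 0.04, -0.999], [-1.0, -0.001, -0.004]]
contact_force: [1.0, -2.0, 1.2]
gripper_width: 0.0177
```

Emit:
{"op": "jog_arm", "data": {
  "motion": [-0.3,18,0,0,0,0,-0.3,18,-0.3,0,0,0,-0.3,18,-0.3,0,0,0,-0.3,18,-0.3,0,0,0,0,5,0,0,0,0]
}}

```text
time: 26.85
ee_pos: [0.5927, 0.3644, 0.2724]
tcp_rot: [[0.002, 0.999, 0.044], [0.006, 0.044, -0.999], [-1.0, 0.002, -0.006]]
contact_force: [0.3, -0.5, -2.4]
gripper_width: 0.0179
```

Emit:
{"op": "jog_arm", "data": {
  "motion": [0,0,40,0,0,0,0,0,40,0,0,0,-5,-45,0,0,0,0,-5,-45,0,0,0,0,-5,-45,0,0,0,0]
}}

```text
time: 27.35
ee_pos: [0.5778, 0.2334, 0.3563]
tcp_rot: [[0.01, 0.999, 0.053], [0.009, 0.053, -0.999], [-1.0, 0.01, -0.008]]
contact_force: [0.9, -0.6, -1.4]
gripper_width: 0.0178
```

Emit:
{"op": "jog_arm", "data": {
  "motion": [-10,-47,0,0,0,-2,-10,-47,0,0,0,-2,-10,-47,0,0,0,-2,-10,-47,0,0,0,-2,-10,-47,0,0,0,-2]
}}

```text
time: 27.85
ee_pos: [0.5237, -0.0097, 0.3583]
tcp_rot: [[0.016, 0.992, -0.127], [0.006, -0.127, -0.992], [-1.0, 0.015, -0.008]]
contact_force: [1.1, -0.1, -1.2]
gripper_width: 0.0178
```

Emit:
{"op": "jog_arm", "data": {
  "motion": [-14,-47,0,0,0,-2,-14,-47,0,0,0,-1.5,-14,-40,0,0,0,0,-14,-40,0,0,0,0,-10,-30,0,0,0,0]
}}

```text
time: 28.35
ee_pos: [0.4531, -0.2209, 0.3606]
tcp_rot: [[0.02, 0.981, -0.194], [0.002, -0.194, -0.981], [-1.0, 0.019, -0.005]]
contact_force: [0.1, -0.5, -1.6]
gripper_width: 0.0177
```

Run:
```python
from h import *
im=save('top','t11.png',(120,110,460,270),2.35);print(manip.get_obs()['ee_pos'])
t=im.max(2)
m=(t<110).astype(np.uint8);m[:,:226]=0;m[:,374:]=0;m[:144]=0;m[228:]=0
n,l,s,cc=cv2.connectedComponentsWithStats(m)
for i in range(1,n):
    if s[i,4]>10:print('stone',s[i],onz('top',*cc[i],.18))
# bin floor: objects brighter than floor
a=cv2.imread('pics/raw_t10.png').max(2).astype(int)[160:240,163:214]; b=im.max(2).astype(int)[160:240,163:214]
m=(b>55).astype(np.uint8);n,l,s,cc=cv2.connectedComponentsWithStats(m)
for i in range(1,n):
    if s[i,4]>10:print('bin',s[i],cc[i])
print('diff',np.argwhere(abs(a-b)>25).mean(0),(abs(a-b)>25).sum())
```

```text
[ 0.4521107  -0.22419828  0.36028376]
bin [ 0  0 47 18 75] [15.77333333  2.21333333]
bin [  0   0  51  80 355] [34.87605634 63.70140845]
bin [  8   3  23  28 474] [19.2278481  16.42616034]
bin [  4  37  37  32 830] [23.18795181 52.35903614]
diff [10.  32.5] 2
```

Stone is clear by mask. Aligning over the holder (home TCP ≈ (0.464, -0.2425, 0.107), yaw -101.5°).

Emit:
{"op": "jog_arm", "data": {
  "motion": [10,-15,-40,0,1.1,-0.3,1,-2,-40,0,0,0,0,0,-35,0,0,0,0,0,-25,0,0,0,0,0,0,0,0,0]
}}

```text
time: 28.9
ee_pos: [0.4624, -0.2432, 0.2184]
tcp_rot: [[0.004, 0.978, -0.208], [-0.005, -0.208, -0.978], [-1.0, 0.005, 0.004]]
contact_force: [0.6, -0.3, -0.8]
gripper_width: 0.0175
```

Emit:
{"op": "jog_arm", "data": {
  "motion": [1,0.5,-20,0.3,0.2,0.4,0.5,0,-18,0,0,0,0,0,0,0,0,0]
}}

```text
time: 29.2
ee_pos: [0.4655, -0.2431, 0.184]
tcp_rot: [[0.005, 0.98, -0.201], [-0.003, -0.201, -0.98], [-1.0, 0.006, 0.002]]
contact_force: [0.1, -1.3, -0.8]
gripper_width: 0.0175
```

Emit:
{"op": "jog_arm", "data": {
  "motion": [-1,0.2,-12,0.2,0.3,0,-0.5,0,-10,0,0,0,-0.5,0,-10,0,0,0]
}}

```text
time: 29.5
ee_pos: [0.4652, -0.244, 0.155]
tcp_rot: [[0.006, 0.98, -0.2], [-0.005, -0.2, -0.98], [-1.0, 0.007, 0.004]]
contact_force: [0.2, -0.6, -1.9]
gripper_width: 0.0179
```

Emit:
{"op": "jog_arm", "data": {
  "motion": [-0.8,1,-12,0.2,0.3,0,-0.5,0.3,-12,0,0,0,-0.5,0.3,-10,0,0,0]
}}

```text
time: 29.8
ee_pos: [0.4633, -0.2423, 0.1187]
tcp_rot: [[0.001, 0.98, -0.2], [-0.001, -0.2, -0.98], [-1.0, 0.001, 0.001]]
contact_force: [1.0, 0.5, -1.2]
gripper_width: 0.0176
```

Emit:
{"op": "jog_arm", "data": {
  "motion": [0,0,-8,0,0,0,0,0,-4,0,0,0,0,0,-2,0,0,0]
}}

```text
time: 30.1
ee_pos: [0.4628, -0.242, 0.1068]
tcp_rot: [[-0.001, 0.98, -0.2], [-0.001, -0.2, -0.98], [-1.0, -0.001, 0.001]]
contact_force: [-10.8, 8.4, 30.1]
gripper_width: 0.0174
```

Seated: 30 N up at the home height. Releasing and lifting clear.

Emit:
{"op": "jog_arm", "data": {
  "motion": [0,0,1,0,0,0,0,0,0,0,0,0,0,0,0,0,0,0,0,0,0,0,0,0],
  "gripper": 110
}}

```text
time: 30.5
ee_pos: [0.4634, -0.2427, 0.1086]
tcp_rot: [[0.001, 0.98, -0.2], [-0.003, -0.2, -0.98], [-1.0, 0.001, 0.003]]
contact_force: [-0.4, 0.2, -0.5]
gripper_width: 0.0476
```

Emit:
{"op": "jog_arm", "data": {
  "motion": [0,0,20,0,0,0,0,0,30,0,0,0,0,0,40,0,0,0,0,0,40,0,0,0,0,0,40,0,0,0]
}}

```text
time: 31.0
ee_pos: [0.4606, -0.2407, 0.278]
tcp_rot: [[-0.01, 0.98, -0.2], [0.006, -0.2, -0.98], [-1.0, -0.011, -0.004]]
contact_force: [0.4, -0.3, 0.2]
gripper_width: 0.0502
```

Run:
```python
from h import *
np.set_printoptions(precision=4,suppress=True)
c=manip.calibration('wrist');o=manip.get_obs();print(o['ee_pos'],o['gripper_width'],o['joint_pos'][5])
im=save('wrist','w12.png');hsv=cv2.cvtColor(im.copy(),cv2.COLOR_RGB2HSV)
m=((abs(hsv[:,:,0].astype(int)-26)<8)&(hsv[:,:,1]>150)&(hsv[:,:,2]>60)).astype(np.uint8);m[235:]=0
n,l,s,cc=cv2.connectedComponentsWithStats(m)
for i in range(1,n):
    if s[i,4]>20:
        print(s[i],cc[i], wonz(cc[i],.054,c), wonz((cc[i][0],s[i,1]),.054,c), wonz((cc[i][0],s[i,1]+s[i,3]),.054,c))
```

```text
[ 0.4606 -0.2407  0.278 ] 0.05015174020916579 61.103389626816856
[316 114   9  37 304] [319.7763 132.0789] [ 0.5062 -0.2511  0.054 ] [ 0.5274 -0.2554  0.054 ] [ 0.4837 -0.2465  0.054 ]
[314 152  12  10 104] [319.9615 156.6442] [ 0.477  -0.2453  0.054 ] [ 0.4825 -0.2465  0.054 ] [ 0.4705 -0.244   0.054 ]
[316 207   9  17 143] [319.8322 215.1888] [ 0.4037 -0.2302  0.054 ] [ 0.4144 -0.2324  0.054 ] [ 0.3919 -0.2278  0.054 ]
```

The blade ends match the starting positions to about 2 mm, so the scraper is home. Going back to the lever ball.

Emit:
{"op": "jog_arm", "data": {
  "motion": [-3,46,10,0,0,8.5,-3,46,10,0,0,8.5,-3,46,5,0,0,8.5,-3,46,0,0,0,8.5,-3,46,0,0,0,8.5],
  "gripper": 140
}}

```text
time: 31.55
ee_pos: [0.4464, -0.0095, 0.311]
tcp_rot: [[0.005, 0.853, 0.521], [-0.003, 0.521, -0.853], [-1.0, 0.003, 0.005]]
contact_force: [1.3, 0.5, 0.2]
gripper_width: 0.0397
```

Emit:
{"op": "jog_arm", "data": {
  "motion": [-4,46,0,0,0,8.5,-4,46,0,0,0,8.5,-4,46,0,0,0,8.5,-4,46,0,0,0,8.5,-4,46,0,0,0,8.5]
}}

```text
time: 32.05
ee_pos: [0.4239, 0.2297, 0.3099]
tcp_rot: [[0.007, 0.269, 0.963], [0.001, 0.963, -0.269], [-1.0, 0.003, 0.007]]
contact_force: [1.2, -0.6, 0.9]
gripper_width: 0.04
```

Emit:
{"op": "jog_arm", "data": {
  "motion": [-5,46,0,0,0,8.5,-5,46,0,0,0,8.5,-5,40,0,0,0,0,-5,40,0,0,0,0,0,0,0,0,0,0]
}}

```text
time: 32.55
ee_pos: [0.4002, 0.4135, 0.3068]
tcp_rot: [[0.005, -0.038, 0.999], [0.003, 0.999, 0.038], [-1.0, 0.003, 0.005]]
contact_force: [-0.7, 0.3, 0.5]
gripper_width: 0.0394
```

Run:
```python
from h import *
np.set_printoptions(precision=4,suppress=True)
c=manip.calibration('wrist');o=manip.get_obs();print(o['ee_pos'],o['joint_pos'])
im=save('wrist','w13.png');im2=save('top','t13.png');s=save('scene','s13.png')
g=cv2.GaussianBlur(im2,(3,3),0).max(2);m=(g<60).astype(np.uint8)[228:256,150:190]
n,l,st,cc=cv2.connectedComponentsWithStats(m)
for i in range(1,n):
    if st[i,4]>15: u=cc[i]+[150,228];print(st[i],u,onz('top',*u,.1915))
w=cv2.resize(im,None,fx=.8,fy=.8);t=cv2.resize(im2[120:260,120:280],None,fx=1.75,fy=1.75)
C=np.zeros((580,800,3),np.uint8);C[:320,:512]=w;C[:245,515:795]=t;C[325:325+250,:500]=cv2.resize(s[150:290,100:380],(500,250))
cv2.imwrite('pics/c13.png',C[:,:,::-1])
```

```text
[0.4002 0.4135 0.3068] [34.2841 22.2574 69.7377 -0.0203 87.6627 32.0859]
[  0   0  40  28 640] [166.8984 239.1219] [0.4124 0.4611 0.1915]
```

View pics/c13.png

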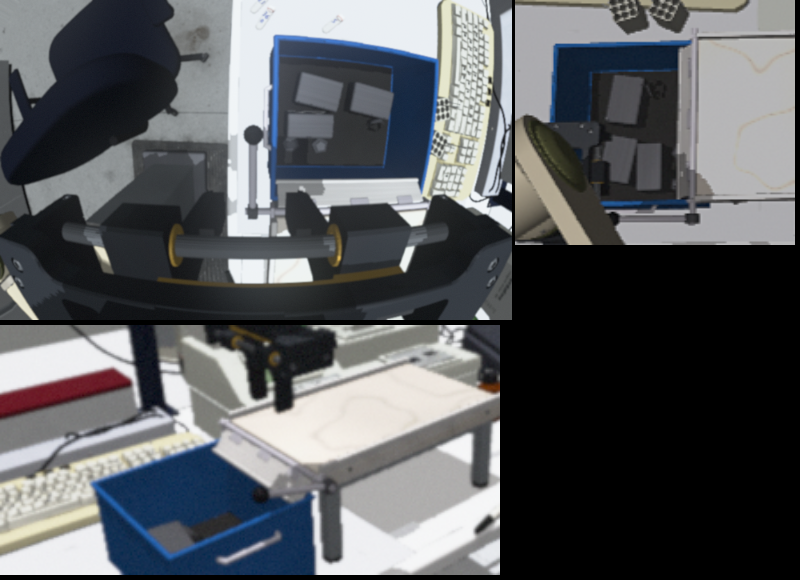

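The composite shows three blocks in the bin plus chips at (292,143), (319,145) and (375,123). The stone is clear, and the ball is at wrist (253,134).

Run:
```python
from h import *
print(wonz((253/.8,134/.8),.1925),manip.get_obs()['ee_pos'])
```

```text
[0.39924907 0.434948   0.1925    ] [0.4016431  0.40958745 0.30769098]
```

Emit:
{"op": "jog_arm", "data": {
  "motion": [-1,27,0,0,0.3,0,-1,0,-40,0,0,0,0,0,-40,0,0,0,0,0,0,0,0,0]
}}

```text
time: 33.1
ee_pos: [0.4026, 0.4328, 0.228]
tcp_rot: [[0.006, -0.027, 1.0], [0.005, 1.0, 0.027], [-1.0, 0.005, 0.006]]
contact_force: [0.7, -0.6, -0.6]
gripper_width: 0.0398
```

Emit:
{"op": "jog_arm", "data": {
  "motion": [-4,5,-20,0,0.2,0,0,0,-25,0,0,0,0,0,0,0,0,0]
}}

```text
time: 33.4
ee_pos: [0.4015, 0.4357, 0.1877]
tcp_rot: [[0.007, -0.022, 1.0], [0.008, 1.0, 0.022], [-1.0, 0.008, 0.007]]
contact_force: [-0.7, -0.8, 0.1]
gripper_width: 0.0398
```

Emit:
{"op": "jog_arm", "data": {
  "motion": [0,0,0,0,0,0,0,0,0,0,0,0,0,0,0,0,0,0,0,0,0,0,0,0],
  "gripper": 255,
  "squeeze": 20
}}

```text
time: 33.8
ee_pos: [0.3978, 0.4347, 0.1929]
tcp_rot: [[-0.003, -0.021, 1.0], [0.007, 1.0, 0.021], [-1.0, 0.007, -0.003]]
contact_force: [5.6, -2.9, -3.0]
gripper_width: 0.0202
```

The grip is too high on the ball; regripping lower.

Emit:
{"op": "jog_arm", "data": {
  "motion": [0,0,0,0,0,0,0,0,-4,0,0,0,0,0,-7,0,0,0,0,0,-3,0,0,0],
  "gripper": 140
}}

```text
time: 34.2
ee_pos: [0.3998, 0.4353, 0.1824]
tcp_rot: [[0.003, -0.02, 1.0], [0.012, 1.0, 0.02], [-1.0, 0.012, 0.004]]
contact_force: [0.9, 0.1, 0.5]
gripper_width: 0.0396
```

Emit:
{"op": "jog_arm", "data": {
  "motion": [-1,2,-4,0,0,0,0,0.5,-1.5,0,0,0,0,0,-1.5,0,0,0,0,0,-1,0,0,0],
  "gripper": 255
}}

```text
time: 34.6
ee_pos: [0.3978, 0.4384, 0.1734]
tcp_rot: [[0.001, -0.02, 1.0], [0.012, 1.0, 0.02], [-1.0, 0.012, 0.001]]
contact_force: [1.2, 0.7, 1.8]
gripper_width: 0.0193
```

Emit:
{"op": "jog_arm", "data": {
  "motion": [0.3,-10.1,24.8,0,0,0,0.4,-15.8,21.2,0,0,0,0.5,-20.5,16.8,0,0,0]
}}

```text
time: 34.9
ee_pos: [0.399, 0.3935, 0.2355]
tcp_rot: [[0.001, -0.023, 1.0], [0.015, 1.0, 0.023], [-1.0, 0.015, 0.001]]
contact_force: [3.5, -0.8, -8.3]
gripper_width: 0.0201
```

Emit:
{"op": "jog_arm", "data": {
  "motion": [0.6,-25.5,12,0,0,0,0.7,-26.2,4.6,0,0,0,0.7,-26.8,-2,0,0,0]
}}

```text
time: 35.2
ee_pos: [0.4012, 0.3148, 0.253]
tcp_rot: [[0.006, -0.025, 1.0], [0.02, 0.999, 0.025], [-1.0, 0.02, 0.006]]
contact_force: [5.4, 5.4, -10.6]
gripper_width: 0.0197
```

Emit:
{"op": "jog_arm", "data": {
  "motion": [0.7,-25.8,-8,0,0,0,0.7,-23.2,-14,0,0,0]
}}

```text
time: 35.4
ee_pos: [0.4027, 0.265, 0.2321]
tcp_rot: [[0.009, -0.026, 1.0], [0.025, 0.999, 0.026], [-1.0, 0.024, 0.01]]
contact_force: [3.9, 12.1, -10.9]
gripper_width: 0.0196
```

Emit:
{"op": "jog_arm", "data": {
  "motion": [0.5,-19.3,-18.7,0,0,0,0.4,-14.2,-22.7,0,0,0]
}}

```text
time: 35.6
ee_pos: [0.4037, 0.231, 0.1907]
tcp_rot: [[0.012, -0.025, 1.0], [0.029, 0.999, 0.025], [-1.0, 0.029, 0.013]]
contact_force: [3.3, 14.1, -4.2]
gripper_width: 0.0199
```

Emit:
{"op": "jog_arm", "data": {
  "motion": [0,0,0,0,0,0,0,0,0,0,0,0,0,0,3,0,0,0],
  "gripper": 140
}}

```text
time: 35.9
ee_pos: [0.4035, 0.2301, 0.1934]
tcp_rot: [[0.01, -0.023, 1.0], [0.028, 0.999, 0.023], [-1.0, 0.027, 0.011]]
contact_force: [-0.2, 0.5, 0.2]
gripper_width: 0.0391
```

Emit:
{"op": "jog_arm", "data": {
  "motion": [0,0,40,0,0,0,0,0,40,0,0,0,0,0,40,0,0,0,0,-45,0,0,0,0,0,-45,0,0,0,0]
}}

```text
time: 36.4
ee_pos: [0.4025, 0.1438, 0.3244]
tcp_rot: [[0.018, -0.035, 0.999], [0.028, 0.999, 0.035], [-0.999, 0.027, 0.019]]
contact_force: [0.5, -0.4, 0.7]
gripper_width: 0.04
```

Emit:
{"op": "jog_arm", "data": {
  "motion": [-5,-47,0,0,0,0,-5,-47,0,0,0,0,-5,-47,0,0,0,0,-5,-47,0,0,0,0,0,0,0,0,0,0]
}}

```text
time: 36.9
ee_pos: [0.3813, -0.0525, 0.3319]
tcp_rot: [[0.03, -0.036, 0.999], [0.023, 0.999, 0.035], [-0.999, 0.022, 0.03]]
contact_force: [0.1, -0.1, 0.3]
gripper_width: 0.0397
```

Run:
```python
from h import *
np.set_printoptions(precision=4,suppress=True)
o=manip.get_obs();print(o['ee_pos'],o['contact_force'])
t=save('top','t14.png');s=save('scene','s14.png')
def dark(im,x0,y0,x1,y1,th):
    m=(im.max(2)[y0:y1,x0:x1]<th).astype(np.uint8);n,l,st,cc=cv2.connectedComponentsWithStats(m)
    return [(st[i],cc[i]+[x0,y0]) for i in range(1,n) if st[i,4]>8]
print(proj('top',(.4024,.232,.2095)),proj('scene',(.4024,.232,.2095)))
print('top ball',dark(t,240,233,275,252,70));print('scene ball',dark(s,295,195,330,225,70))
print('stone',dark(t,226,144,374,226,110))
```

```text
[ 0.3813 -0.0525  0.3319] [ 0.0773 -0.1141  0.324 ]
[257.6246 242.639 ] [314.5776 210.8531]
top ball [(array([ 0,  1, 29,  3, 35], dtype=int32), array([252.6, 234.2])), (array([13,  5,  8,  9, 55], dtype=int32), array([256.6727, 242.2   ]))]
scene ball [(array([17, 13,  5,  6, 26], dtype=int32), array([314.1538, 210.5385]))]
stone [(array([144,  56,   4,  13,  35], dtype=int32), array([371.8857, 205.6571])), (array([143,  71,   5,  11,  24], dtype=int32), array([371.4167, 220.875 ]))]
```

The ball sits within about 1 px of the shut prediction in both views, so I'm handing in.

```bash
python3 -c "
from h import *
print(manip.finish_job())"
```

```text
the job is handed in; nothing more can be done
None
```

The job is handed in, at about 37 s of the 208 s allowed. It reports no verdict.

- **Gate opened:** I gripped the lever ball and swung it to about 74° toward the bin. The scene picture showed the plate sloping down into the bin.
- **Blocks:** d, b and a (c was absent) were slid along the stone over the edge. A picture shows all three lying in the bin.
- **Chips:** three were present. One pass took the two near chips. The far-side pass failed because the blade had crept up about 15 mm and rode over its chip. I found that chip, swept it again with the blade on the stone, and the stone was then clear by mask. My last picture of the bin shows three chips in it; that was taken before I shut the gate.
- **Scraper:** it is back in its holder. It pressed down with 30 N at the height it was gripped, and the blade ends are within about 2 mm of where they started.
- **Gate shut:** the first grip on the ball was too high, so I regripped before swinging it back. The ball now lies within about 1 px of the fully-shut position in both fixed cameras.
- **Last checks:** nothing touches the gripper. The final stone mask found two dark patches at the bin-far end, by the arm. I took them for arm or shadow and did not look again. I never brought the arm near the bottles and did not measure them at the end.

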